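# Change over the sampler's carriers under extraction

### The job

Open the extraction damper by swinging its red-knobbed lever to the yellow mark, before you touch any carrier. Leave it there while you stand every grey spent carrier upright in the orange tub, and lift every white carrier off its hook and stand it upright in a bay of the sampler's tray, one to a bay and never tipping a white one over. When all are in place, swing the lever back to the green mark and leave the other things on the bench alone.

Things in the scene. Friction and masses are not known exactly. Their poses are not given: they have to be found in the camera images.
- damper_lever (a joint): damper lever turning about a vertical pin on a round horizontal duct at the bench's right. 0: square to the duct, shut (black mark, a stop); grows anticlockwise seen from above; 0.6: at the green mark (idle); 1.2: at the yellow mark (handling); 1.57: at the red mark, along the duct (a stop). Slightly stiff (under 3 N at the knob), stays where it is left.
- lever_knob (a point): centre of the top of the lever's red upright knob, 22 mm across and 45 mm tall, 72 mm from the pivot pin and 171 mm above the bench; the flat lever below it is 6 mm thick, its top 126 mm above the bench, and ends 84 mm from the pin; the white quadrant plate below lies 116 mm above the bench.
- lever_pivot (a point): point on the lever's pivot pin, 120 mm above the bench. Its x axis is the direction of the lever at 0 rad, z is up.
- mark_green (a point): green mark on the quadrant plate, 98 mm from the pin: the idle setting.
- mark_yellow (a point): yellow mark on the quadrant plate, 98 mm from the pin: the setting for handling samples.
- hook_rack: fixed steel rack, origin on the bench below the row of four hooks (y = -127.5, -42.5, 42.5, 127.5 mm). Hooks: 8 mm rods, upper side z = 140 mm, from a crossbar (x = 38 to 52, top z = 146) to x = -30, ends turned up to z = 150. A carrier hangs by its bail's peak near x = 0, bottom at z = 56. To free it raise it 12 to 28 mm (more jams the cup under the hook), then draw it along -x by 50 mm or more.
- sampler: beige sampler, fixed to the bench: a tray of 2 x 2 square bays, 163 mm square, origin on the bench below the tray's middle, with a 140 mm high housing behind it (x = 90 to 190 mm, y = -90 to 90 mm).
- tray_floor (a point): middle of the sampler's tray at the height of the bay floors, 20 mm above the bench; axes as the sampler's. The four bays are centred at x = +-39.5, y = +-39.5 mm, 74 mm square inside, with blue walls 5 mm thick and 15 mm high.
- return_tub: loose open orange tub, 130 (x) x 190 (y) x 45 mm high, walls 4 mm, 0.7 kg. Origin: centre of the underside; z up.
- return_tub_in (a point): centre of the tub's inner floor, 4 to 5 mm above the bench; axes as the tub's.
- fresh1: fresh carrier, white, hanging on a rack hook at the start, maybe absent: 56 mm square cup 45 mm high with four blue caps; over it a steel bail (8 mm rod, legs at y = +-23 mm, up to a peak at y = 0 with its underside at z = 86 mm), on the peak an upright grip tab 12 mm (x) by 24 mm (y), z = 91 to 125 mm. Own axes, z up; origin: centre of the underside. About 180 g.
- fresh2: fresh carrier, white, hanging on a rack hook at the start, maybe absent: 56 mm square cup 45 mm high with four blue caps; over it a steel bail (8 mm rod, legs at y = +-23 mm, up to a peak at y = 0 with its underside at z = 86 mm), on the peak an upright grip tab 12 mm (x) by 24 mm (y), z = 91 to 125 mm. Own axes, z up; origin: centre of the underside. About 180 g.
- fresh3: fresh carrier, white, hanging on a rack hook at the start, maybe absent: 56 mm square cup 45 mm high with four blue caps; over it a steel bail (8 mm rod, legs at y = +-23 mm, up to a peak at y = 0 with its underside at z = 86 mm), on the peak an upright grip tab 12 mm (x) by 24 mm (y), z = 91 to 125 mm. Own axes, z up; origin: centre of the underside. About 180 g.
- fresh4: fresh carrier, white, hanging on a rack hook at the start, maybe absent: 56 mm square cup 45 mm high with four blue caps; over it a steel bail (8 mm rod, legs at y = +-23 mm, up to a peak at y = 0 with its underside at z = 86 mm), on the peak an upright grip tab 12 mm (x) by 24 mm (y), z = 91 to 125 mm. Own axes, z up; origin: centre of the underside. About 180 g.
- spent1: spent carrier, grey, standing on the bench at the start, maybe absent: 56 mm square cup 45 mm high with four red caps; over it a steel bail (8 mm rod, legs at y = +-23 mm, up to a peak at y = 0 with its underside at z = 86 mm), on the peak an upright grip tab 12 mm (x) by 24 mm (y), z = 91 to 125 mm. Own axes, z up; origin: centre of the underside. About 180 g.
- spent2: spent carrier, grey, standing on the bench at the start, maybe absent: 56 mm square cup 45 mm high with four red caps; over it a steel bail (8 mm rod, legs at y = +-23 mm, up to a peak at y = 0 with its underside at z = 86 mm), on the peak an upright grip tab 12 mm (x) by 24 mm (y), z = 91 to 125 mm. Own axes, z up; origin: centre of the underside. About 180 g.
- wash_bottle: bystander, to be left alone: white bottle, 60 mm across, 150 mm tall. Origin: centre of the underside as it was made.
- beaker: bystander, to be left alone: glass cup, 70 mm across, 85 mm tall. Origin: centre of the underside as it was made.
- amber_jar: bystander, to be left alone: amber glass jar, 52 mm across, 70 mm tall. Origin: centre of the underside as it was made.
- screwdriver: bystander, to be left alone: screwdriver lying down. Origin: centre of the underside as it was made.
- reagent: bystander, to be left alone: green glass bottle, 60 mm across, 130 mm tall. Origin: centre of the underside as it was made.
- dish: bystander, to be left alone: flat glass dish, 90 mm across, 18 mm high. Origin: centre of the underside as it was made.
There are look-alikes about, which are no part of the job. What is shaped like the fresh2 but pink or purple is not meant.

How it is judged:
By the outcome, as a careful person would: the job done as asked, in the order asked, and still so for the second after the job is handed in, with the robot touching nothing.
Of fresh1, fresh2, fresh3, fresh4 only 3 to 4 are there at a start; the rules pass over those that are not, and their reading is None.
Of spent1, spent2 only 1 to 2 are there at a start; the rules pass over those that are not, and their reading is None.
At some moment in a run one of spent1, spent2, return_tub may be knocked a few centimetres aside while the robot is not near it.
It also fails if it takes over 210 s, if anything falls off the work surface, if the arm or the gripper's body presses on something with over 40 N, if the wrist force passes 120 N, or if a joint passes its speed limit or range.

### The arm

A 7-joint arm with a two-finger parallel gripper is mounted at the origin on the work surface. World frame = base frame: x ahead of the robot, y to its left, z up, the work surface at z = 0. Lengths are in m, angles in rad, forces in N, time in s.
With the tool pointing down it reaches from about 0.4 to 0.875 m from the base axis. Payload 6.5 kg.
Tool frame: the origin (TCP) lies at the very end of the fingers, on their centre line; the grasp point (between the pads) lies arm.grip_depth behind it (arm.grip_depth is the distance from the TCP to the grasp point, in m); x points along the fingers, y is the direction in which the jaws open and shut, and the axes are right-handed (so a half turn about x gives the same grasp; the last joint's range is limited). The gripper opens to 85 mm and grips with 20 to 120 N. Pads are 22 mm wide; open, the fingers measure 114 mm over their backs; the gripper's body (76 mm by 85 mm) begins 54 mm behind the grasp point. The pads swing forward as they close: fully open they stand 13 mm farther back than shut.
Start: joints at [1.176, 0.536, -0.004, 1.538, 0.003, 1.067, -0.071], TCP at [0.21, -0.615, 0.231] pointing down, gripper open.
Joint ranges: [-2.7, 2.7], [-0.37, 2.16], [-1.27, 1.26], [0.24, 2.4], [-1.31, 4.45], [0.19, 1.91], [-2.76, 2.76]. Speed limits (rad/s): [2.39, 2.39, 3.14, 3.14, 3.14, 3.14, 3.14].

### API

Orientations are given as a rotation vector (axis times angle).
In Python, from cell import arm, imaging, workorder gives the robot as it stands.
- The arm moves only by the shell command python3 -m creep 'ROWS'. ROWS is JSON, a list of rows, each a list of 5 numbers: the shift along the tool's x, y, z normalised to -1 to 1, where 1 is 500 mm, then the turn about the tool's x normalised to -1 to 1, where 1 is 0.1 rad, then the closure, from -1 (fully open) to 1 (shut). A call has 1 to 10 rows; each row shifts and turns the commanded pose from where the row before left it, along the tool's axes as they then stand; what a row does not reach is not made up. A row lasts 1/8 s, in which the tool goes at most 62.5 mm and 10.7 degrees, less where a joint would pass 70% of its speed; a pose out of reach is approached as far as the arm can. A call with a number of a shift or a turn outside -1 to 1 is refused whole. A call with a gripper value outside its range is refused whole. The fingers move at their own pace and stop on an object; the grip force is fixed at half the most. Time passes only in rows, so rows that do not move let the fingers close. It gives the time, the measured TCP pose, the force and the opening at its end, in the units of the state.
- arm.get_obs(): the state, without advancing time (a new reading comes with each control period).
- imaging.camera(name): name is "scene" or "top" or "wrist"; returns (picture, depth): 400x640x3 uint8, red, green, blue; 400x640 float32, m along the optical axis (not along the pixel's ray), 0 where there is no reading.
- imaging.calibration(name): a dict with "fx", "fy", "cx", "cy" (pixels), "camera_from_world" (4x4, takes a point from world to camera coordinates); the wrist camera has in their place "mount" (4x4, takes a point from camera to tool coordinates, whose origin is the TCP and whose axes are the tool frame's). Camera axes: x right, y down, z forward; pixel columns grow to the right and rows downward; lengths in m; the calibration is good to about 2 mm. A picture is of the moment at which its call begins: read the wrist's pose just before it. calibration takes no time and is no camera call.
- workorder.close_job(): hands the job in, once; it reports no verdict.
Trained networks look in the newest picture that a camera, given by its name, has taken for a name from the list of things; names that differ only in an ending like _2 or _b are one class to them, and where a whole thing is asked for, a point or a joint stands for the part that bears it (a point fixed in the world has none). Each returns a list of dicts, best first, with "conf" (0 to 1); they miss things now and then, are a little off and sometimes report something else, mostly with a low value. They report only what shows in the picture. A call takes as long as a camera call. They do not tell look-alikes from the thing itself.
- imaging.recognise(name, camera): "rect" ([left, top, right, bottom] as shares, 0 to 1, of the picture: columns of its width, rows of its height, round what is visible of it).
- imaging.regions_of(name, camera): "pixels" (400x640 bool, what is visible of it) and "rect" ([left, top, right, bottom] as shares, 0 to 1, of the picture: columns of its width, rows of its height, round what is visible of it).
The state is a dict: "t": time; "q": joint angles; "qd": joint speeds; "joint_torque": joint torques, N m; "tcp_pos": TCP position; "eef_rot": TCP orientation; "ft_force": force on the tool from outside, world axes, zero at the start; "ft_torque": the same for the moment, N m; "finger_gap": finger opening in m.
Only numpy, scipy, OpenCV 4.12 (cv2) and the standard library are available. Lean on these libraries where they do the work, as an engineer would, in place of code of your own. Each camera call takes 0.05 s, during which the arm holds its last target.

## Working session

There is one attempt and no reset: what is moved stays moved. The work goes in short steps, Python scripts to look and compute and a shell command to move; the robot and the scene stay as the last step left them, time stands still between calls to the robot, and variables do not carry over. Pictures are saved under pics/ and viewed, and the job is handed in when it is done.

```bash
ls; mkdir -p pics; python3 - <<'E'
from cell import arm, imaging, workorder
import cv2
o=arm.get_obs(); print({k:o[k] for k in ('t','tcp_pos','eef_rot','finger_gap','ft_force')}, arm.grip_depth)
for n in ('scene','top'):
    p,d=imaging.camera(n); cv2.imwrite(f'pics/{n}0.png',p[:,:,::-1])
    c=imaging.calibration(n); print(n,c)
print(imaging.calibration('wrist'))
E
```

```text
pics
{'t': 0.0, 'tcp_pos': array([ 0.20964767, -0.61460412,  0.23042721]), 'eef_rot': array([ 2.04362921,  0.34088184, -2.04447917]), 'finger_gap': 0.0852299881508667, 'ft_force': array([-1.03059245,  0.18793823,  0.70451941])} 0.0187
scene {'fx': 422.96822597656274, 'fy': 422.96822597656274, 'cx': 323.98124847737336, 'cy': 198.36754220885854, 'camera_from_world': array([[-0.18859294,  0.98185479, -0.01984605,  0.09776553],
       [ 0.7277131 ,  0.12615076, -0.67418071, -0.26965782],
       [-0.65944396, -0.14158795, -0.73829974,  1.78607743],
       [ 0.        ,  0.        ,  0.        ,  1.        ]])}
top {'fx': 419.3470969418116, 'fy': 419.3470969418116, 'cx': 321.1839685603838, 'cy': 192.54676766928233, 'camera_from_world': array([[ 0.02269174, -0.99967544,  0.01158032,  0.01239789],
       [-0.98619363, -0.02428326, -0.16380612,  0.49956244],
       [ 0.16403416, -0.00770339, -0.98642458,  1.15433461],
       [ 0.        ,  0.        ,  0.        ,  1.        ]])}
{'fx': 287.42450712078045, 'fy': 287.42450712078045, 'cx': 318.51007988325085, 'cy': 199.25156282316428, 'mount': array([[ 6.60392788e-04, -3.09257258e-01,  9.50978187e-01,
        -1.42684990e-01],
       [ 9.99999424e-01, -6.00280470e-04, -8.89645537e-04,
        -2.91251662e-04],
       [ 8.45982973e-04,  9.50978227e-01,  3.09256683e-01,
        -8.00350823e-02],
       [ 0.00000000e+00,  0.00000000e+00,  0.00000000e+00,
         1.00000000e+00]])}
```

View pics/scene0.png

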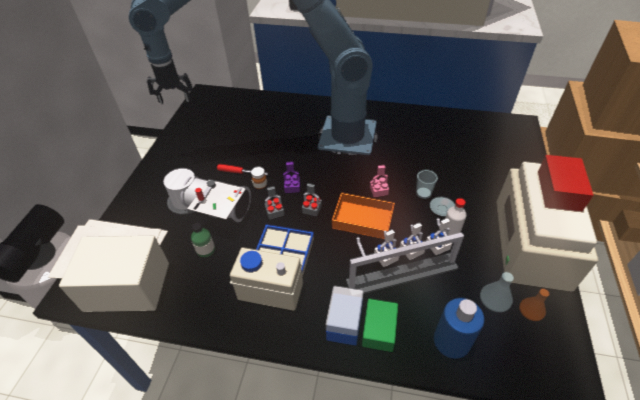

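View pics/top0.png

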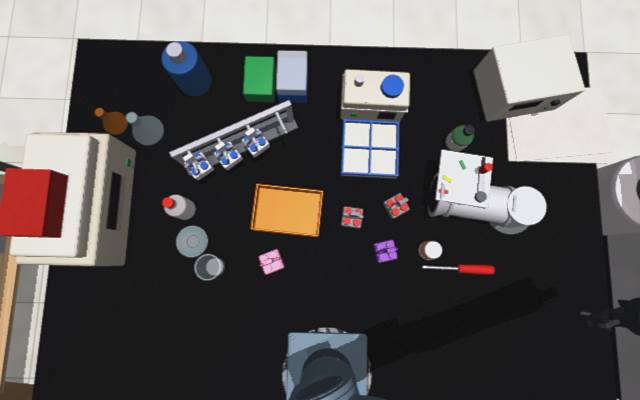

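The top view shows three white carriers on the rack (about px (198,163), (229,152), (257,140)) and two grey ones with red caps (352,216) and (397,205). The tub is at (287,210), the tray at (371,148) and the lever plate at (465,178). The pink (271,261) and purple (386,250) carriers are look-alikes.

```bash
cat > h.py <<'E'
from cell import arm, imaging, workorder
import numpy as np, cv2
from scipy.spatial.transform import Rotation as R
def shot(n):
    o=arm.get_obs(); p,d=imaging.camera(n); c=imaging.calibration(n)
    if n=='wrist':
        T=np.eye(4); T[:3,:3]=R.from_rotvec(o['eef_rot']).as_matrix(); T[:3,3]=o['tcp_pos']
        W=T@c['mount']
    else: W=np.linalg.inv(c['camera_from_world'])
    v,u=np.mgrid[0:400,0:640]
    P=np.stack([(u-c['cx'])/c['fx']*d,(v-c['cy'])/c['fy']*d,d],-1)
    X=P@W[:3,:3].T+W[:3,3]
    X[d==0]=np.nan
    return p,d,X,W,c
def at_z(c,W,u,v,z):
    r=W[:3,:3]@np.array([(u-c['cx'])/c['fx'],(v-c['cy'])/c['fy'],1.])
    return W[:3,3]+r*(z-W[2,3])/r[2]
def crop(p,box,k,name,):
    l,t,r,b=box
    cv2.imwrite('pics/'+name,cv2.resize(p[t:b,l:r,::-1],None,fx=k,fy=k,interpolation=cv2.INTER_CUBIC))
E
python3 - <<'E'
from h import *
p,d,X,W,c=shot('top')
crop(p,(420,120,560,240),5,'lev0.png')
crop(p,(160,90,320,220),5,'rack0.png')
crop(p,(240,90,420,280),4,'mid0.png')
np.set_printoptions(precision=3,suppress=True)
for n in ('lever_knob','damper_lever','mark_green','mark_yellow','hook_rack','sampler','return_tub','fresh1','spent1','wash_bottle','reagent','beaker','amber_jar'):
    for r in imaging.regions_of(n,'top')[:5]:
        m=r['pixels']; q=X[m]; q=q[~np.isnan(q[:,0])]
        print(n,round(r['conf'],2),(np.array(r['rect'])*[640,400,640,400]).round(),np.median(q,0) if len(q) else None, q[:,2].max() if len(q) else None)
E
```

```text
lever_knob 0.73 [477. 162. 497. 201.] [ 0.523 -0.399  0.132] 0.17611185981398103
lever_knob 0.21 [252. 182. 324. 239.] [0.45  0.123 0.005] 0.051743439068959285
damper_lever 0.79 [474. 165. 494. 202.] [ 0.526 -0.399  0.132] 0.17611185981398103
mark_green 0.71 [431. 150. 544. 237.] [ 0.486 -0.397  0.112] 0.17611185981398103
mark_green 0.21 [244. 127. 272. 156.] [0.624 0.206 0.101] 0.18673494446350913
mark_yellow 0.8 [429. 150. 549. 236.] [ 0.487 -0.397  0.113] 0.17611185981398103
mark_yellow 0.71 [341. 204. 362. 230.] [ 0.428 -0.061  0.044] 0.13033647036533735
hook_rack 0.62 [170.  99. 296. 176.] [0.661 0.252 0.085] 0.18357373454157422
sampler 0.97 [342.  71. 411. 176.] [ 0.724 -0.116  0.037] 0.17576377966333534
return_tub 0.94 [249. 184. 322. 239.] [0.451 0.123 0.005] 0.051743439068959285
return_tub 0.39 [427. 150. 548. 236.] [ 0.487 -0.397  0.112] 0.17611185981398103
fresh1 0.96 [187. 153. 212. 180.] [0.556 0.36  0.098] 0.18612602690150615
fresh1 0.93 [245. 125. 270. 157.] [0.625 0.207 0.1  ] 0.18673494446350913
fresh1 0.85 [259. 251. 286. 277.] [0.303 0.156 0.043] 0.1285180114873261
[... 292 characters left out ...]
4743270241
spent1 0.24 [428. 266. 495. 275.] [ 0.296 -0.409  0.023] 0.03188818486731937
wash_bottle 0.96 [162. 192. 193. 217.] [0.441 0.405 0.1  ] 0.155478591528039
reagent 0.66 [443. 123. 474. 153.] [ 0.658 -0.362  0.087] 0.1356856939718416
reagent 0.28 [341.  70. 409. 176.] [ 0.724 -0.117  0.037] 0.17576377966333534
beaker 0.72 [194. 256. 226. 279.] [0.284 0.333 0.039] 0.0901664178808308
beaker 0.41 [249. 184. 327. 235.] [0.451 0.123 0.005] 0.051743439068959285
beaker 0.36 [171. 100. 295. 178.] [0.664 0.255 0.024] 0.18430191087050463
amber_jar 0.7 [417. 242. 439. 263.] [ 0.343 -0.278  0.069] 0.07651415966695807
amber_jar 0.48 [342. 207. 365. 230.] [ 0.428 -0.062  0.043] 0.13033647036533735
```

View pics/lev0.png

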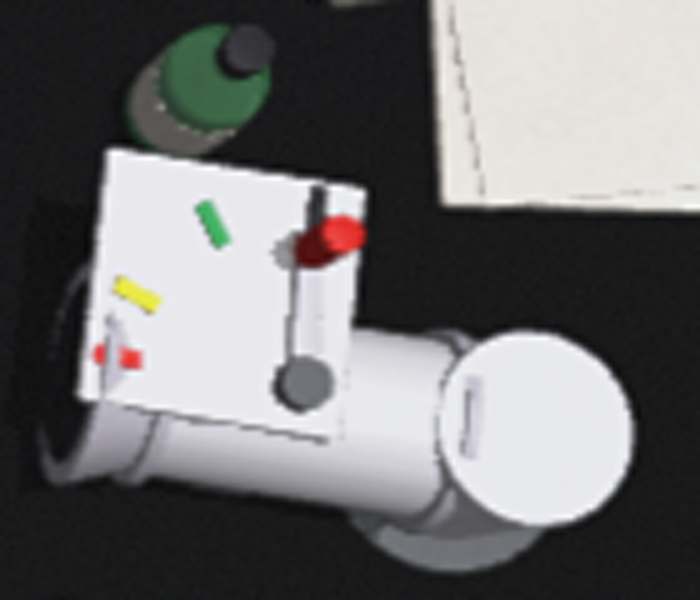

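View pics/rack0.png

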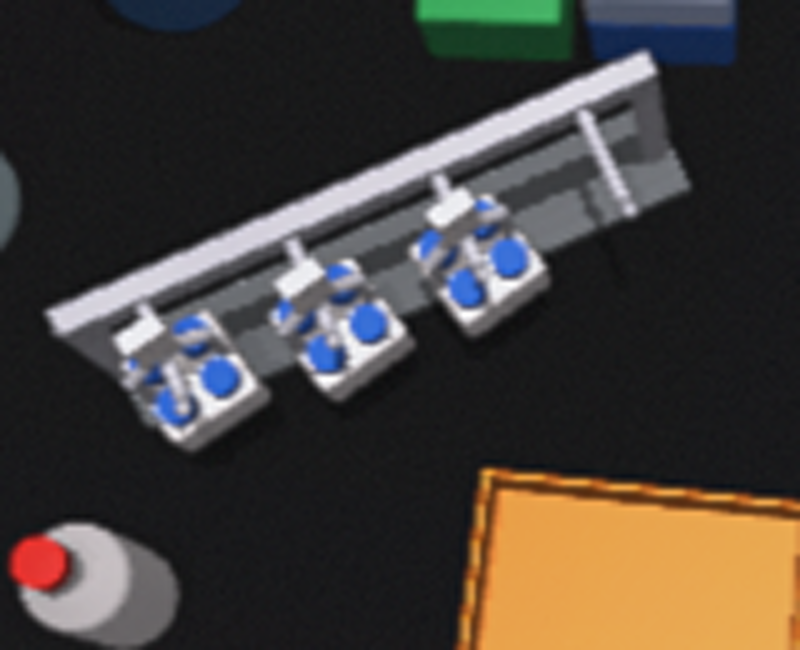

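View pics/mid0.png

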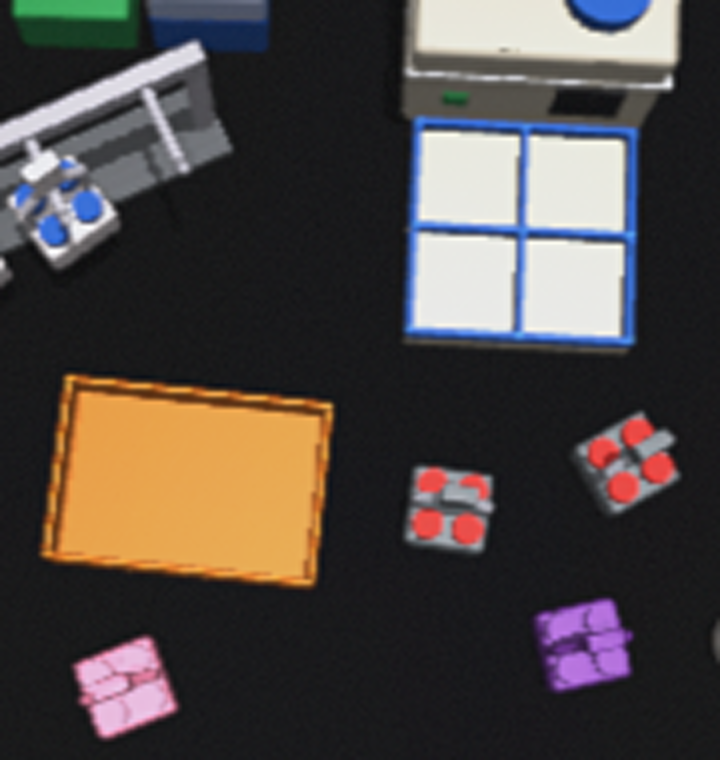

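The lever crop shows the red knob at about (488.6,167), the pin disc at (481,196), and the green, yellow and red marks at (462.6,165), (447.4,179) and (443.6,191). The lever is close to shut. Next I'll fit the pivot.

```bash
python3 - <<'E'
from h import *
from scipy.optimize import least_squares
np.set_printoptions(precision=4,suppress=True)
p,d,X,W,c=shot('top')
hsv=cv2.cvtColor(p,cv2.COLOR_RGB2HSV).astype(int)
def cen(mask,box):
    l,t,r,b=box; m=np.zeros_like(mask);m[t:b,l:r]=mask[t:b,l:r]
    v,u=np.nonzero(m);return u.mean(),v.mean(),len(u),np.nanmedian(X[m],0)
H,S,V=hsv[...,0],hsv[...,1],hsv[...,2]
g=cen((S>100)&(H>45)&(H<80),(456,157,469,172)); y=cen((S>90)&(H>20)&(H<35),(440,172,454,184)); r=cen((S>110)&((H<8)|(H>172)),(436,186,450,196))
k=cen((S>150)&((H<8)|(H>172))&(X[...,2]>.16),(474,158,500,176))
print(g,y,r,k)
G,Y,Rr=[at_z(c,W,q[0],q[1],.116) for q in (g,y,r)]; K=at_z(c,W,k[0],k[1],.171); pv=at_z(c,W,481,196.5,.128)
print(G,Y,Rr,K,pv)
def f(x):
    e=[]
    for P,a in((G,.6),(Y,1.2),(Rr,1.57)):
        e+=[x[0]+.098*np.cos(x[2]+a)-P[0],x[1]+.098*np.sin(x[2]+a)-P[1]]
    return e
s=least_squares(f,[pv[0],pv[1],0]); print(s.x,np.array(s.fun))
x=s.x
print('lever ang',np.arctan2(K[1]-x[1],K[0]-x[0])-x[2],np.hypot(K[1]-x[1],K[0]-x[0]))
for a in (0,.6,.9,1.2): print(a,x[0]+.072*np.cos(x[2]+a),x[1]+.072*np.sin(x[2]+a))
E
```

```text
(np.float64(462.0), np.float64(164.5), 22, array([ 0.5723, -0.3537,  0.1187])) (np.float64(446.78125), np.float64(178.3125), 32, array([ 0.5336, -0.3113,  0.1191])) (np.float64(443.6818181818182), np.float64(191.04545454545453), 22, array([ 0.4983, -0.3058,  0.1197])) (np.float64(487.5344827586207), np.float64(166.86206896551724), 58, array([ 0.5549, -0.4011,  0.1717]))
[ 0.5731 -0.3551  0.116 ] [ 0.5339 -0.3127  0.116 ] [ 0.4988 -0.3034  0.116 ] [ 0.5551 -0.4015  0.171 ] [ 0.4845 -0.3985  0.128 ]
[ 0.4866 -0.3998 -0.125 ] [ 0.0006  0.0001 -0.0007 -0.0009  0.      0.0008]
lever ang 0.09993498395864236 0.06853811045304625
0 0.5580239799880409 -0.4087618992566071
0.6 0.5506162998100349 -0.3668566893299544
0.9 0.5380261529475268 -0.3494050566634618
1.2 0.5208410161541427 -0.33645351798505
```

```bash
cat >> h.py <<'E'
def go(x,y,z,psi):
    """print tool-axes moves from current pose to target; psi = angle of jaw axis (tool y) in world xy, mod pi"""
    o=arm.get_obs(); M=R.from_rotvec(o['eef_rot']).as_matrix(); p=o['tcp_pos']
    cur=np.arctan2(M[1,1],M[0,1])
    dps=(psi-cur+np.pi/2)%np.pi-np.pi/2
    # turn about tool x (down) by a => psi changes by a*sign(Mxz)
    a=dps*np.sign(M[2,0])
    M2=M@R.from_rotvec([a,0,0]).as_matrix()
    D=np.array([x,y,z])-p
    for nm,m in (('before turn',M),('after turn',M2)):
        v=m.T@D; print(nm,'rows units',np.round(v/.5,4),'n>=',np.ceil(np.abs(v).max()/.0625))
    print('turn',round(a/.1,3),'tilt x',M[:,0].round(4),'psi',round(cur,3),'pos',p.round(4),'q6',o['q'][[0,6]].round(3),'gap',round(o['finger_gap'],4),'F',o['ft_force'].round(1),'t',round(o['t'],2))
E
python3 - <<'E'
from h import *
np.set_printoptions(precision=3,suppress=True)
go(.4,-.4,.25,0)
p,d,X,W,c=shot('top')
for (u,v) in ((525,205),(545,210),(515,215),(480,212),(460,205),(437,207),(481,196),(460,134),(465,130),(545,70),(540,105)): print(u,v,X[v,u])
hh=X[...,2]; m=(X[...,0]>.3)&(X[...,0]<.7)&(X[...,1]<-.2)
print(np.nanmax(hh[m]))
E
```

```text
before turn rows units [-0.037 -0.284 -0.499] n>= 4.0
after turn rows units [-0.037  0.38  -0.43 ] n>= 4.0
turn -12.419 tilt x [ 0. -0. -1.] psi -1.242 pos [ 0.21  -0.615  0.231] q6 [ 1.176 -0.071] gap 0.0855 F [ 0.3 -0.3 -0.2] t 0.85
525 205 [ 0.467 -0.522  0.112]
545 210 [ 0.455 -0.575  0.113]
515 215 [ 0.44  -0.495  0.11 ]
480 212 [ 0.447 -0.407  0.094]
460 205 [ 0.464 -0.351  0.102]
437 207 [ 0.457 -0.289  0.101]
481 196 [ 0.485 -0.398  0.13 ]
460 134 [ 0.663 -0.357  0.102]
465 130 [ 0.665 -0.36   0.133]
545 70 [ 0.836 -0.579  0.151]
540 105 [ 0.762 -0.597  0.082]
0.17682285836161826
```

```bash
python3 -c "
from h import *
go(.557,-.403,.25,-1.04)"
```

```text
before turn rows units [-0.0374 -0.1774 -0.794 ] n>= 7.0
after turn rows units [-0.0374 -0.0145 -0.8135] n>= 7.0
turn -2.019 tilt x [ 0. -0. -1.] psi -1.242 pos [ 0.2099 -0.6152  0.2313] q6 [ 1.176 -0.071] gap 0.0855 F [0.2 0.1 0.7] t 0.9
```

```bash
python3 -m creep '[[-0.037,0,0,-1,-1],[0,0,0,-1,-1],[0,-0.0145,-0.1,0,-1],[0,0,-0.1,0,-1],[0,0,-0.1,0,-1],[0,0,-0.1,0,-1],[0,0,-0.1,0,-1],[0,0,-0.1,0,-1],[0,0,-0.1,0,-1],[0,0,-0.1135,0,-1]]'; python3 -m creep '[[0,0,0,0,-1]]'
python3 - <<'E'
from h import *
go(.557,-.403,.138,-1.04)
p,d,X,W,c=shot('wrist'); cv2.imwrite('pics/w1.png',p[:,:,::-1])
hsv=cv2.cvtColor(p,cv2.COLOR_RGB2HSV).astype(int); H,S,V=hsv[...,0],hsv[...,1],hsv[...,2]
m=(S>150)&((H<8)|(H>172))&(X[...,2]>.165)&(X[...,2]<.18)
v,u=np.nonzero(m); print(len(u),u.mean(),v.mean(),np.nanmean(X[m],0)); print(at_z(c,W,u.mean(),v.mean(),.171))
E
```

```text
t: 2.15
tcp_pos: [0.5582, -0.4035, 0.2499]
eef_rot: [1.924, 0.519, -1.925]
ft_force: [0.2, -1.3, -0.1]
finger_gap: 0.0854
t: 2.28
tcp_pos: [0.5626, -0.398, 0.2494]
eef_rot: [1.923, 0.531, -1.916]
ft_force: [-0.6, -0.1, 0.1]
finger_gap: 0.085
before turn rows units [0.2227 0.0033 0.0157] n>= 2.0
after turn rows units [0.2227 0.0034 0.0156] n>= 2.0
turn 0.068 tilt x [ 0.0028  0.0034 -1.    ] psi -1.033 pos [ 0.5626 -0.398   0.2494] q6 [ 0.635 -0.536] gap 0.085 F [-0.6 -0.1  0.1] t 2.27
1 318.0 209.0 [ 0.56215546 -0.39715519  0.17072525]
[ 0.56224062 -0.3971058   0.171     ]
```

View pics/w1.png

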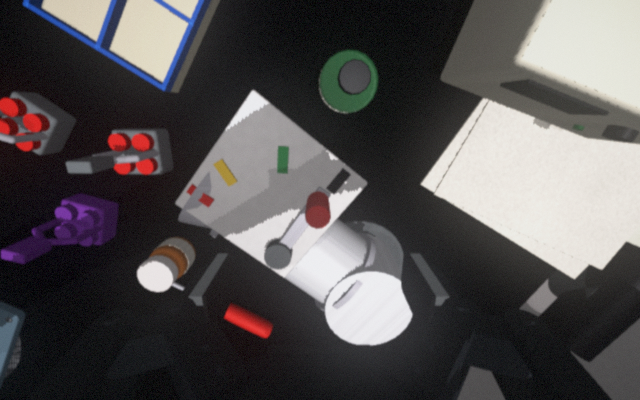

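```bash
python3 - <<'E'
from h import *
np.set_printoptions(precision=4,suppress=True)
go(.557,-.403,.138,-1.04)
p,d,X,W,c=shot('wrist'); crop(p,(270,160,370,260),6,'w2.png')
for v in range(190,230,4): print(v,X[v,318], p[v,318])
hsv=cv2.cvtColor(p,cv2.COLOR_RGB2HSV).astype(int); H,S,V=hsv[...,0],hsv[...,1],hsv[...,2]
m=(S>120)&((H<8)|(H>172)); m[:,:295]=0; m[:,340:]=0; m[:180]=0;m[235:]=0
q=X[m]; q=q[q[:,2]>.164]; print(len(q),q.mean(0),q.min(0),q.max(0))
E
```

```text
before turn rows units [0.2228 0.0008 0.0066] n>= 2.0
after turn rows units [0.2228 0.0008 0.0066] n>= 2.0
turn 0.028 tilt x [ 0.0006  0.0012 -1.    ] psi -1.037 pos [ 0.5596 -0.4011  0.2494] q6 [ 0.638 -0.535] gap 0.0855 F [-1.1 -0.1  0. ] t 2.33
190 [ 0.5655 -0.3966  0.1411] [95 47 48]
194 [ 0.5657 -0.3965  0.154 ] [95 50 51]
198 [ 0.5656 -0.3966  0.1651] [99 53 52]
202 [ 0.5643 -0.3974  0.1711] [129  54  53]
206 [ 0.5612 -0.3992  0.1705] [128  55  56]
210 [ 0.5585 -0.4008  0.1715] [128  57  57]
214 [ 0.5552 -0.4027  0.1707] [126  59  56]
218 [ 0.5519 -0.4047  0.17  ] [126  59  58]
222 [ 0.5492 -0.4062  0.1711] [141  92  94]
226 [ 0.5257 -0.4199  0.1163] [228 225 226]
434 [ 0.5575 -0.3996  0.1706] [ 0.5471 -0.4094  0.1651] [ 0.5663 -0.3905  0.1732]
```

View pics/w2.png

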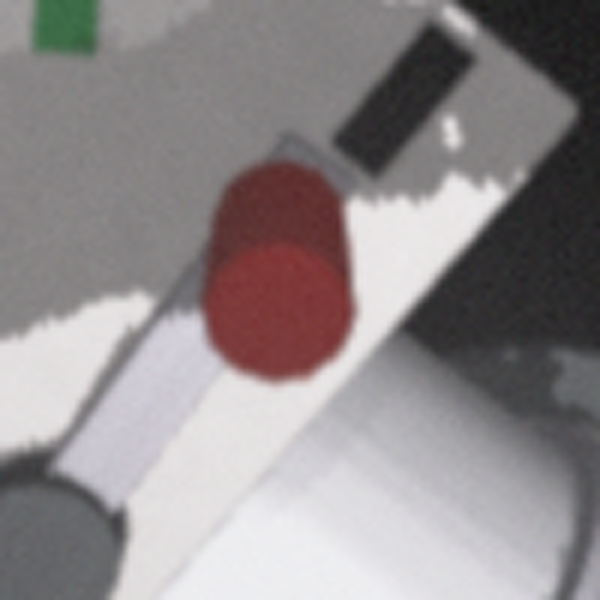

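The wrist view puts the knob at (0.557,-0.400), directly below the tool.

```bash
python3 -m creep '[[0.1,0,0.006,0,-1],[0.1,0,0,0,-1],[0.022,0,0,0,-1],[0,0,0,0,-1]]'; python3 -c "
from h import *
go(.557,-.4,.138,-1.04)"
```

```text
t: 2.88
tcp_pos: [0.5543, -0.4063, 0.1394]
eef_rot: [1.924, 0.519, -1.925]
ft_force: [0.9, 0.2, 0.5]
finger_gap: 0.0853
before turn rows units [ 0.0028 -0.0082 -0.011 ] n>= 1.0
after turn rows units [ 0.0028 -0.0082 -0.011 ] n>= 1.0
turn -0.034 tilt x [-1.e-04 -5.e-04 -1.e+00] psi -1.043 pos [ 0.5543 -0.4063  0.1394] q6 [ 0.644 -0.545] gap 0.0853 F [0.9 0.2 0.5] t 2.88
```

```bash
python3 -m creep '[[0.0028,-0.0082,-0.011,0,-1],[0,0,0,0,-1],[0,0,0,0,1],[0,0,0,0,1],[0,0,0,0,1],[0,0,0,0,1],[0,0,0,0,1],[0,0,0,0,1]]'; python3 - <<'E'
from h import *
# arc increments in tool axes
x0,y0,off=.4866,-.3998,-.125
for a in (.1,.2,.4,.6,.8,1.0,1.2): print(a,round(x0+.072*np.cos(off+a),4),round(y0+.072*np.sin(off+a),4))
go(x0+.072*np.cos(off+.3),y0+.072*np.sin(off+.3),.138,-1.04)
go(x0+.072*np.cos(off+.6),y0+.072*np.sin(off+.6),.138,-1.04)
go(x0+.072*np.cos(off+.9),y0+.072*np.sin(off+.9),.138,-1.04)
go(x0+.072*np.cos(off+1.2),y0+.072*np.sin(off+1.2),.138,-1.04)
E
```

```text
t: 3.88
tcp_pos: [0.5577, -0.3992, 0.1376]
eef_rot: [1.924, 0.52, -1.923]
ft_force: [0.9, -0.7, 1.6]
finger_gap: 0.0205
0.1 0.5586 -0.4016
0.2 0.5584 -0.3944
0.4 0.5559 -0.3802
0.6 0.5506 -0.3669
0.8 0.5428 -0.3548
1.0 0.5328 -0.3445
1.2 0.5209 -0.3365
before turn rows units [-0.0008 -0.0207 -0.0117] n>= 1.0
after turn rows units [-0.0008 -0.0207 -0.0117] n>= 1.0
turn -0.021 tilt x [ 4.e-04 -4.e-04 -1.e+00] psi -1.042 pos [ 0.5577 -0.3992  0.1376] q6 [ 0.633 -0.556] gap 0.0205 F [ 0.9 -0.7  1.6] t 3.88
before turn rows units [-0.0008 -0.0629 -0.0204] n>= 1.0
after turn rows units [-0.0008 -0.0628 -0.0205] n>= 1.0
turn -0.021 tilt x [ 4.e-04 -4.e-04 -1.e+00] psi -1.042 pos [ 0.5577 -0.3992  0.1376] q6 [ 0.633 -0.556] gap 0.0205 F [ 0.9 -0.7  1.6] t 3.88
before turn rows units [-0.0009 -0.1057 -0.0163] n>= 1.0
after turn rows units [-0.0009 -0.1057 -0.0165] n>= 1.0
turn -0.021 tilt x [ 4.e-04 -4.e-04 -1.e+00] psi -1.042 pos [ 0.5577 -0.3992  0.1376] q6 [ 0.633 -0.556] gap 0.0205 F [ 0.9 -0.7  1.6] t 3.88
before turn rows units [-0.0009 -0.1454  0.0004] n>= 2.0
after turn rows units [-9.000e-04 -1.454e-01  1.000e-04] n>= 2.0
turn -0.021 tilt x [ 4.e-04 -4.e-04 -1.e+00] psi -1.042 pos [ 0.5577 -0.3992  0.1376] q6 [ 0.633 -0.556] gap 0.0205 F [ 0.9 -0.7  1.6] t 3.88
```

```bash
python3 -m creep '[[0,-0.0207,-0.0117,0,1],[0,-0.021,-0.0055,0,1],[0,-0.021,-0.0033,0,1],[0,-0.0214,0.0004,0,1],[0,-0.0214,0.0036,0,1],[0,-0.02,0.007,0,1],[0,-0.0197,0.0095,0,1],[0,0,0,0,1],[0,0,0,0,1]]'; python3 -c "
from h import *
go(.5209,-.3365,.138,-1.04)"
```

```text
t: 5.0
tcp_pos: [0.5294, -0.3246, 0.138]
eef_rot: [1.933, 0.539, -1.907]
ft_force: [15.9, 20.3, -1.5]
finger_gap: 0.0178
before turn rows units [-0.0005  0.0118  0.0268] n>= 1.0
after turn rows units [-0.0005  0.012   0.0267] n>= 1.0
turn 0.086 tilt x [ 0.0107  0.0113 -0.9999] psi -1.031 pos [ 0.5294 -0.3246  0.138 ] q6 [ 0.588 -0.619] gap 0.0178 F [15.9 20.3 -1.5] t 5.0
```

```bash
python3 -m creep '[[0,0,0,0,-1],[0,0,0,0,-1],[0,0,0,0,-1],[0,0,0,0,-1]]'; cat >> h.py <<'E'
def lever(tag):
    p,d,X,W,c=shot('wrist'); cv2.imwrite(f'pics/{tag}.png',p[:,:,::-1])
    hsv=cv2.cvtColor(p,cv2.COLOR_RGB2HSV).astype(int); H,S,V=hsv[...,0],hsv[...,1],hsv[...,2]
    m=(S>110)&((H<8)|(H>172))&(X[...,2]>.164)&(X[...,2]<.18)
    q=X[m]; k=np.median(q,0); q=q[np.linalg.norm(q-k,axis=1)<.02]
    k=(q.min(0)+q.max(0))/2
    print('knob',len(q),k,'ang',np.arctan2(k[1]+.3998,k[0]-.4866)+.125, 'r',np.hypot(k[1]+.3998,k[0]-.4866))
E
python3 - <<'E'
from h import *
go(.5209,-.3365,.138,-1.04)
lever('w3')
E
```

```text
t: 5.5
tcp_pos: [0.5203, -0.337, 0.1373]
eef_rot: [1.924, 0.519, -1.925]
ft_force: [-0.1, -0.0, 0.2]
finger_gap: 0.0854
before turn rows units [-0.0013 -0.0002 -0.0015] n>= 1.0
after turn rows units [-0.0013 -0.0002 -0.0015] n>= 1.0
turn -0.032 tilt x [-4.e-04 -4.e-04 -1.e+00] psi -1.043 pos [ 0.5203 -0.337   0.1373] q6 [ 0.594 -0.619] gap 0.0854 F [-0.1 -0.   0.2] t 5.5
knob 1672 [ 0.51640566 -0.33017749  0.16840167] ang 1.2912996647816757 r 0.07573421445314624
```

View pics/w3.png

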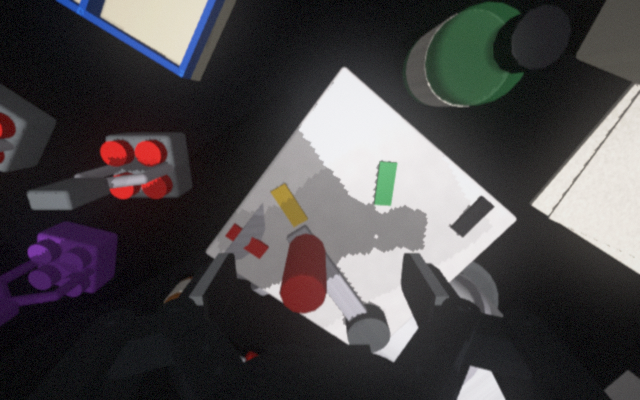

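```bash
python3 -m creep '[[-0.1,0,0,0,-1],[-0.1,0,0,0,-1],[-0.02,0,0,0,-1],[0,0,0,0,-1],[0,0,0,0,-1]]'; 
python3 - <<'E'
from h import *
go(.5209,-.3365,.138,-1.04)
lever('w4')
p,d,X,W,c=shot('wrist'); crop(p,(220,120,400,270),4,'w4.png')
p,d,X,W,c=shot('top'); crop(p,(420,120,560,240),5,'lev1.png')
E
```

```text
t: 6.18
tcp_pos: [0.5199, -0.3358, 0.2456]
eef_rot: [1.922, 0.523, -1.927]
ft_force: [-0.9, 0.4, -0.5]
finger_gap: 0.0855
before turn rows units [ 0.2152  0.0029 -0.0014] n>= 2.0
after turn rows units [ 0.2152  0.0029 -0.0014] n>= 2.0
turn -0.02 tilt x [-0.0027  0.0015 -1.    ] psi -1.042 pos [ 0.5199 -0.3358  0.2456] q6 [ 0.601 -0.6  ] gap 0.0855 F [-0.9  0.4 -0.5] t 6.17
knob 473 [ 0.51716159 -0.33007877  0.16838861] ang 1.2826812106967747 r 0.07612529134310372
```

View pics/w4.png

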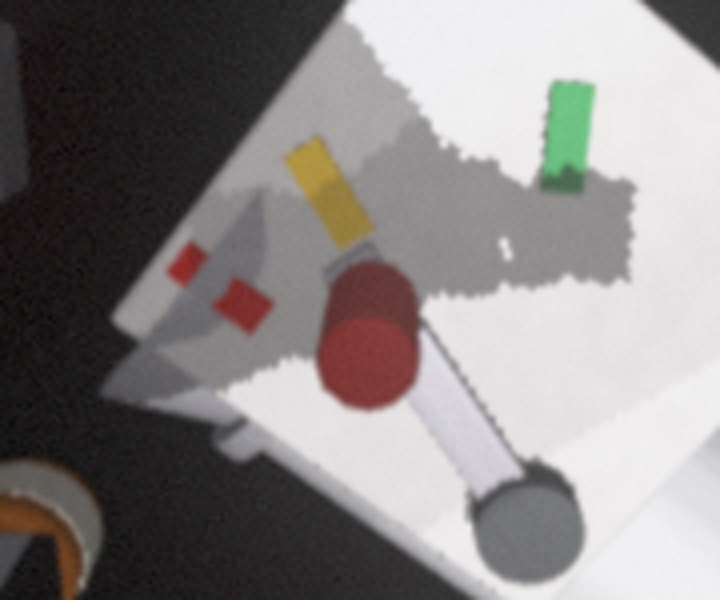

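View pics/lev1.png

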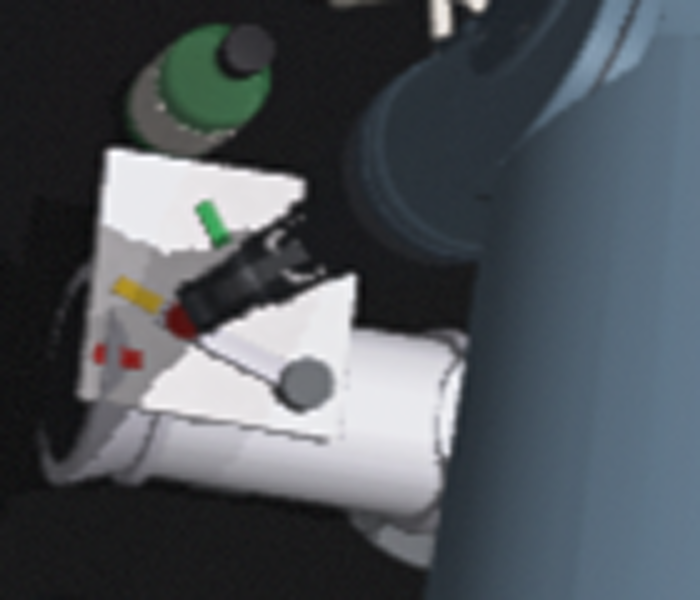

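```bash
python3 - <<'E'
from h import *
p,d,X,W,c=shot('wrist')
Y=at_z(c,W,302,168.3,.116); G=at_z(c,W,362,154.5,.116); P=at_z(c,W,352,250.5,X[250,352][2]); T=at_z(c,W,308,183,.126); print(X[250,352])
hsv=cv2.cvtColor(p,cv2.COLOR_RGB2HSV).astype(int); H,S,V=hsv[...,0],hsv[...,1],hsv[...,2]
K=at_z(c,W,220+368/4,120+363/4,.171)
A=lambda q:np.arctan2(q[1]-P[1],q[0]-P[0])
print(Y,G,P,T,K); print([ (round(A(q)+.125,3),round(np.hypot(*(q-P)[:2]),4)) for q in (G,Y,T,K)])
E
```

```text
[ 0.4872585  -0.39317332  0.13071189]
[ 0.53140709 -0.31015845  0.116     ] [ 0.57172976 -0.35282359  0.116     ] [ 0.48678586 -0.39347236  0.13071189] [ 0.52409506 -0.32139344  0.126     ] [ 0.51684029 -0.33116612  0.171     ]
[(np.float64(0.571), np.float64(0.0942)), (np.float64(1.204), np.float64(0.0945)), (np.float64(1.218), np.float64(0.0812)), (np.float64(1.246), np.float64(0.0692))]
```

```bash
cat >> h.py <<'E'
def rects(box,zlo,zhi,cam='top',keep=None,shotd=None,minn=6):
    """clusters of points in world box (x0,x1,y0,y1), height range -> center, minAreaRect"""
    p,d,X,W,c=shotd or shot(cam)
    x0,x1,y0,y1=box
    m=(X[...,0]>x0)&(X[...,0]<x1)&(X[...,1]>y0)&(X[...,1]<y1)&(X[...,2]>zlo)&(X[...,2]<zhi)
    if keep is not None: m&=keep(cv2.cvtColor(p,cv2.COLOR_RGB2HSV).astype(int))
    n,l,s,ce=cv2.connectedComponentsWithStats(m.astype(np.uint8),connectivity=8)
    out=[]
    for i in range(1,n):
        if s[i,4]<minn: continue
        q=X[l==i]
        r=cv2.minAreaRect(np.float32(q[:,:2]*1000))
        out.append((ce[i].round(1),s[i,4],q.mean(0).round(4),r))
        (cx,cy),(w,h),a=r
        print('px',ce[i].round(1),'n',s[i,4],'mean',q.mean(0).round(4),'rect c',round(cx/1000,4),round(cy/1000,4),'w,h',round(w,1),round(h,1),'w-axis',round(np.deg2rad(a),3))
    return out
E
python3 - <<'E'
from h import *
s=shot('top')
print('tabs'); rects((.35,.55,-.25,0),.115,.14,shotd=s)
print('cup'); rects((.35,.55,-.25,0),.03,.06,shotd=s)
print('tub rim'); rects((.34,.56,-.02,.26),.036,.06,shotd=s)
print('tub floor'); rects((.34,.56,-.02,.26),-.005,.015,shotd=s,keep=lambda h:(h[...,1]>120)&(h[...,0]<25))
print('rack tabs'); rects((.5,.8,.1,.45),.165,.2,shotd=s)
print('tray'); rects((.58,.78,-.22,0),.027,.05,shotd=s)
rects((.58,.78,-.22,0),.012,.027,shotd=s)
crop(s[0],(330,80,420,280),4,'m1.png')
E
```

```text
tabs
px [403.  200.8] n 41 mean [ 0.4683 -0.1918  0.1261] rect c 0.4688 -0.1925 w,h 10.6 24.2 w-axis 0.495
px [354.9 213.2] n 44 mean [ 0.4325 -0.065   0.1249] rect c 0.4327 -0.0652 w,h 22.0 11.3 w-axis 1.475
cup
px [396.3 205.7] n 313 mean [ 0.4666 -0.19    0.0409] rect c 0.4688 -0.1922 w,h 56.1 56.1 w-axis 0.513
px [351.7 217.5] n 291 mean [ 0.4299 -0.0635  0.0404] rect c 0.4332 -0.0648 w,h 55.2 55.6 w-axis 1.455
px [385.2 243.6] n 110 mean [ 0.3587 -0.1583  0.0407] rect c 0.3603 -0.156 w,h 17.6 56.2 w-axis 0.028
tub rim
px [285.5 208.7] n 364 mean [0.4504 0.124  0.0447] rect c 0.448 0.1198 w,h 190.5 130.3 w-axis 1.491
tub floor
px [255.1 191.5] n 37 mean [0.5041 0.2184 0.001 ] rect c 0.5033 0.2189 w,h 15.8 60.8 w-axis 1.261
px [271.5 184.5] n 18 mean [5.264e-01 1.712e-01 3.000e-04] rect c 0.5259 0.1709 w,h 49.8 3.2 w-axis 1.502
px [287.6 210.5] n 2598 mean [0.4498 0.1205 0.0048] rect c 0.4498 0.1199 w,h 182.2 120.4 w-axis 1.49
px [286. 186.] n 9 mean [0.5229 0.1282 0.0006] rect c 0.523 0.1283 w,h 23.6 1.4 w-axis 1.558
px [295.5 187. ] n 8 mean [0.5206 0.1001 0.0006] rect c 0.5208 
[... 1905 characters left out ...]
119.1] n 102 mean [ 0.7289 -0.1181  0.0199] rect c 0.7293 -0.1182 w,h 177.1 5.3 w-axis 1.53
px [357.3 133.7] n 571 mean [ 0.6823 -0.0792  0.0211] rect c 0.6821 -0.0795 w,h 74.0 71.6 w-axis 1.55
px [384.1 135.1] n 569 mean [ 0.6801 -0.1589  0.0209] rect c 0.6802 -0.1589 w,h 73.2 72.0 w-axis 1.557
px [343. 131.] n 7 mean [ 0.6904 -0.0367  0.0184] rect c 0.6903 -0.0368 w,h 0.2 20.9 w-axis 1.558
px [356.3 157.6] n 491 mean [ 0.6092 -0.0768  0.0209] rect c 0.6089 -0.0774 w,h 73.5 58.9 w-axis 1.547
px [383.5 158.6] n 463 mean [ 0.6081 -0.1569  0.0213] rect c 0.6081 -0.1569 w,h 73.2 56.6 w-axis 1.546
px [342.  154.5] n 8 mean [ 0.6185 -0.0349  0.0174] rect c 0.6184 -0.0349 w,h 0.3 24.2 w-axis 1.548
```

```bash
python3 -c "
from h import *
go(.4,-.12,.26,-1.04)"
```

```text
before turn rows units [-0.0264 -0.4947 -0.0098] n>= 4.0
after turn rows units [-0.0264 -0.4946 -0.0108] n>= 4.0
turn -0.019 tilt x [-1.3e-03  8.0e-04 -1.0e+00] psi -1.042 pos [ 0.5205 -0.336   0.2465] q6 [ 0.601 -0.6  ] gap 0.0856 F [-0.4 -0.   0.2] t 6.42
```

```bash
python3 -c "
from h import *
go(.4688,-.1925,.2,-1.07)"
```

```text
before turn rows units [ 0.0933 -0.2999 -0.0555] n>= 3.0
after turn rows units [ 0.0933 -0.3013 -0.0471] n>= 3.0
turn 0.281 tilt x [-1.3e-03  8.0e-04 -1.0e+00] psi -1.042 pos [ 0.5205 -0.336   0.2465] q6 [ 0.601 -0.6  ] gap 0.0856 F [-0.4 -0.   0.2] t 6.42
```

```bash
python3 -m creep '[[0,0,0,0.281,-1],[0,-0.1,-0.016,0,-1],[0.03,-0.1,-0.016,0,-1],[0.03,-0.1,-0.016,0,-1],[0.033,0,0,0,-1],[0,0,0,0,-1],[0,0,0,0,-1]]'; python3 - <<'E'
from h import *
from scipy.optimize import least_squares
go(.4688,-.1925,.096,-1.07)
p,d,X,W,c=shot('top'); crop(p,(380,120,520,240),5,'lev2.png')
hsv=cv2.cvtColor(p,cv2.COLOR_RGB2HSV).astype(int); H,S,V=hsv[...,0],hsv[...,1],hsv[...,2]
m=(S>120)&((H<8)|(H>172))&(X[...,2]>.164)&(X[...,0]>.47)&(X[...,0]<.6)&(X[...,1]<-.28)&(X[...,1]>-.45)
v,u=np.nonzero(m); print(len(u)); 
if len(u):
  K=at_z(c,W,u.mean(),v.mean(),.171); print(K, np.arctan2(K[1]+.3998,K[0]-.4866)+.125)
E
```

```text
t: 7.3
tcp_pos: [0.4706, -0.1945, 0.2013]
eef_rot: [1.943, 0.494, -1.941]
ft_force: [0.0, -0.7, 0.8]
finger_gap: 0.0857
before turn rows units [ 0.2106 -0.0055  0.0013] n>= 2.0
after turn rows units [ 0.2106 -0.0055  0.0013] n>= 2.0
turn -0.022 tilt x [ 9.e-04 -7.e-04 -1.e+00] psi -1.072 pos [ 0.4706 -0.1945  0.2013] q6 [ 0.455 -0.843] gap 0.0857 F [ 0.  -0.7  0.8] t 7.3
0
```

View pics/lev2.png

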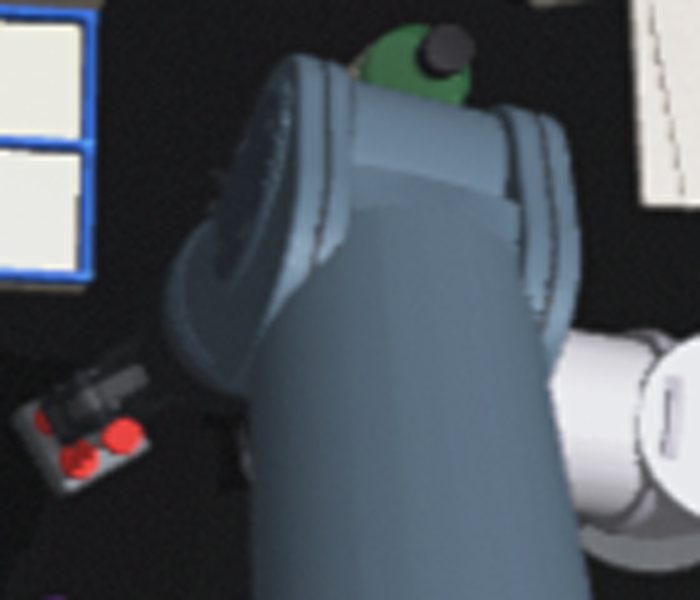

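```bash
python3 -c "
from h import *
go(.433,-.065,.2,-1.677)"
```

```text
before turn rows units [ 0.0026 -0.2634 -0.0578] n>= 3.0
after turn rows units [ 0.0026 -0.2495  0.1023] n>= 2.0
turn 6.048 tilt x [ 1.1e-03 -7.0e-04 -1.0e+00] psi -1.072 pos [ 0.4706 -0.1945  0.2014] q6 [ 0.455 -0.843] gap 0.0856 F [ 0.4 -0.  -0.4] t 7.35
```

```bash
python3 -m creep '[[0,-0.088,-0.019,0,-1],[0,-0.088,-0.019,0,-1],[0,-0.088,-0.019,0,-1],[0,0,0,1,-1],[0,0,0,1,-1],[0,0,0,1,-1],[0,0,0,1,-1],[0,0,0,1,-1],[0,0,0,1,-1],[0,0,0,0,-1]]'; python3 - <<'E'
from h import *
go(.433,-.065,.096,-1.677)
p,d,X,W,c=shot('top'); crop(p,(420,120,560,240),5,'lev3.png')
hsv=cv2.cvtColor(p,cv2.COLOR_RGB2HSV).astype(int); H,S,V=hsv[...,0],hsv[...,1],hsv[...,2]
m=(S>120)&((H<8)|(H>172))&(X[...,2]>.164)&(X[...,0]>.47)&(X[...,0]<.6)&(X[...,1]<-.28)&(X[...,1]>-.45)
v,u=np.nonzero(m); print(len(u)); 
if len(u):
  K=at_z(c,W,u.mean(),v.mean(),.171); print(K, np.arctan2(K[1]+.3998,K[0]-.4866)+.125)
E
```

```text
t: 8.6
tcp_pos: [0.4323, -0.0642, 0.2014]
eef_rot: [-2.172, 0.108, 2.169]
ft_force: [0.3, 0.0, -0.2]
finger_gap: 0.0851
before turn rows units [ 0.2108  0.0014 -0.0013] n>= 2.0
after turn rows units [ 0.2108  0.0014 -0.0013] n>= 2.0
turn 0.066 tilt x [ 1.2e-03 -2.0e-04 -1.0e+00] psi -1.67 pos [ 0.4323 -0.0642  0.2014] q6 [ 0.192 -1.676] gap 0.0851 F [ 0.3  0.  -0.2] t 8.6
51
[ 0.51590817 -0.33126868  0.171     ] 1.2916740428936881
```

View pics/lev3.png

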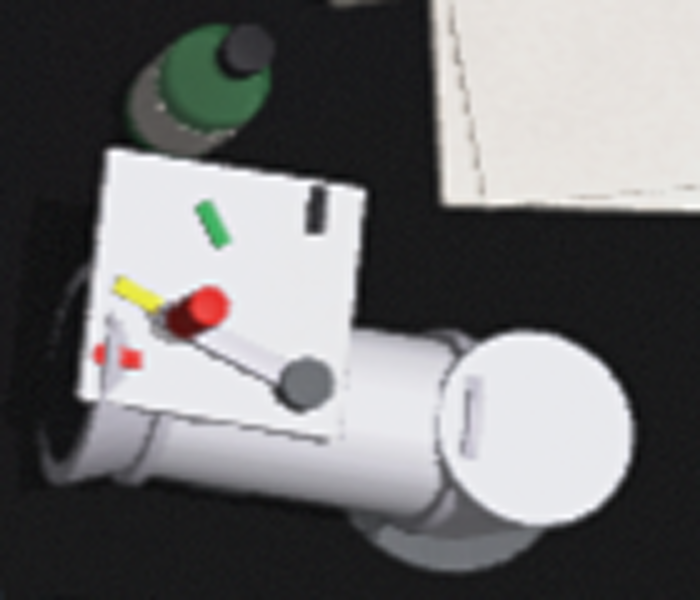

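The top view shows the lever tip slightly past the yellow mark, an overshoot of about 0.06 rad. I haven't touched a carrier yet, so I'll correct it now with a tangential grip centred on the right spot.

```bash
python3 -c "
from h import *
go(.5205,-.3332,.25,-.513)"
```

```text
before turn rows units [-0.0972  0.5183 -0.2286] n>= 5.0
after turn rows units [-0.0972  0.4181  0.3822] n>= 4.0
turn -11.56 tilt x [ 1.e-03 -2.e-04 -1.e+00] psi -1.669 pos [ 0.4322 -0.0641  0.2013] q6 [ 0.193 -1.675] gap 0.0853 F [ 0.9 -0.1  0.7] t 8.65
```

```bash
python3 -m creep '[[-0.08,0,0,-1,-1],[-0.017,0,0,-1,-1],[0,0,0,-1,-1],[0,0,0,-1,-1],[0,0,0,-1,-1],[0,0,0,-1,-1],[0,0,0,-1,-1],[0,0,0,-1,-1],[0,0,0,-1,-1],[0,0,0,-1,-1]]';python3 -m creep '[[0,0,0,-1,-1],[0,0,0,-0.56,-1],[0,0.085,0.077,0,-1],[0,0.085,0.077,0,-1],[0,0.085,0.077,0,-1],[0,0.085,0.077,0,-1],[0,0.078,0.074,0,-1],[0,0,0,0,-1],[0,0,0,0,-1],[0,0,0,0,-1]]'; python3 -c "
from h import *
go(.5205,-.3332,.138,-.513)"
```

```text
t: 9.9
tcp_pos: [0.4318, -0.0639, 0.2496]
eef_rot: [1.68, 0.817, -1.68]
ft_force: [0.4, -0.8, 0.3]
finger_gap: 0.0854
t: 11.15
tcp_pos: [0.5198, -0.3311, 0.2495]
eef_rot: [1.576, 0.923, -1.575]
ft_force: [-0.6, 0.2, -0.2]
finger_gap: 0.0851
before turn rows units [0.2231 0.0033 0.0031] n>= 2.0
after turn rows units [0.2231 0.0033 0.003 ] n>= 2.0
turn 0.014 tilt x [ 0.e+00  7.e-04 -1.e+00] psi -0.512 pos [ 0.5198 -0.3311  0.2495] q6 [ 0.595 -0.074] gap 0.0851 F [-0.6  0.2 -0.2] t 11.15
```

```bash
python3 -m creep '[[0.1,0.0033,0.003,0,-1],[0.1,0,0,0,-1],[0.023,0,0,0,-1],[0,0,0,0,-1],[0,0,0,0,-1],[0,0,0,0,-1]]';python3 -c "
from h import *
go(.5205,-.3332,.138,-.513)
lever('w5')"
```

```text
t: 11.9
tcp_pos: [0.5214, -0.3354, 0.1397]
eef_rot: [1.578, 0.918, -1.575]
ft_force: [-1.1, 0.7, -0.0]
finger_gap: 0.0854
before turn rows units [ 0.0035 -0.0037 -0.003 ] n>= 1.0
after turn rows units [ 0.0035 -0.0037 -0.003 ] n>= 1.0
turn -0.011 tilt x [ 0.0026 -0.0016 -1.    ] psi -0.514 pos [ 0.5214 -0.3354  0.1397] q6 [ 0.591 -0.091] gap 0.0854 F [-1.1  0.7 -0. ] t 11.9
knob 1569 [ 0.51686025 -0.32971943  0.16837521] ang 1.2881866682193563 r 0.07633458797686998
```

View pics/w5.png

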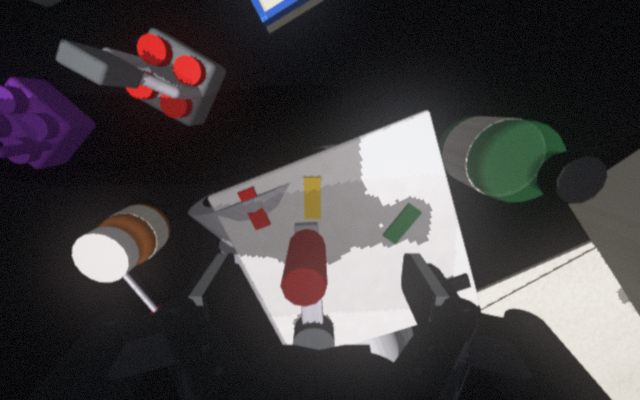

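```bash
python3 -m creep '[[0.003,-0.0037,-0.003,0,-1],[0,0,0,0,-1],[0,0,0,0,1],[0,0,0,0,1],[0,0,0,0,1],[0,0,0,0,1],[0,0,0,0,1],[0,0,0,0,1]]';python3 -c "
from h import *
go(.5205,-.3332,.138,-.513)"
```

```text
t: 12.95
tcp_pos: [0.5193, -0.3324, 0.1365]
eef_rot: [1.577, 0.921, -1.577]
ft_force: [-2.3, 2.5, 3.6]
finger_gap: 0.0207
before turn rows units [-0.0031  0.003   0.0002] n>= 1.0
after turn rows units [-0.0031  0.003   0.0002] n>= 1.0
turn -0.011 tilt x [-5.e-04  4.e-04 -1.e+00] psi -0.514 pos [ 0.5193 -0.3324  0.1365] q6 [ 0.589 -0.095] gap 0.0207 F [-2.3  2.5  3.6] t 12.95
```

```bash
python3 -m creep '[[-0.002,0.003,0,0,1],[0,0,0,0,1],[0,0,0,0,-1],[0,0,0,0,-1],[0,0,0,0,-1],[0,0,0,0,-1]]';python3 -c "
from h import *
go(.5205,-.3332,.138,-.513)
lever('w6')"
```

```text
t: 13.7
tcp_pos: [0.521, -0.3336, 0.1376]
eef_rot: [1.577, 0.92, -1.576]
ft_force: [-0.4, 0.3, 1.0]
finger_gap: 0.0854
before turn rows units [-0.0009 -0.0013 -0.0001] n>= 1.0
after turn rows units [-0.0009 -0.0013 -0.0001] n>= 1.0
turn -0.01 tilt x [ 6.e-04 -4.e-04 -1.e+00] psi -0.514 pos [ 0.521  -0.3336  0.1376] q6 [ 0.589 -0.094] gap 0.0854 F [-0.4  0.3  1. ] t 13.7
knob 1593 [ 0.52039907 -0.33151959  0.16844359] ang 1.2361535580728273 r 0.07618787303230173
```

View pics/w6.png

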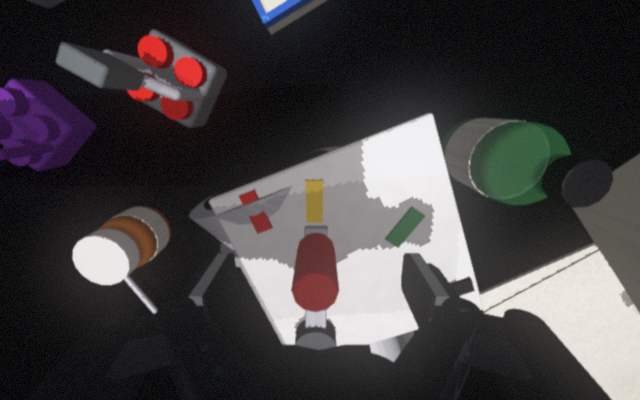

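The tip, pin and yellow mark now line up (columns 316, 316, 315). Lever done; next, spent1.

```bash
python3 -m creep '[[-0.1,0,0,0,-1],[-0.1,0,0,1,-1],[0,0,0,1,-1],[0,0,0,1,-1],[0,0,0,1,-1]]';python3 -c "
from h import *
go(.433,-.065,.19,-.11)"
```

```text
t: 14.38
tcp_pos: [0.5208, -0.3334, 0.2376]
eef_rot: [1.846, 0.625, -1.845]
ft_force: [0.0, -0.3, -0.1]
finger_gap: 0.0853
before turn rows units [ 0.095  -0.533  -0.1869] n>= 5.0
after turn rows units [ 0.095  -0.2335 -0.5143] n>= 5.0
turn -8.073 tilt x [ 4.e-04 -3.e-04 -1.e+00] psi -0.917 pos [ 0.5208 -0.3334  0.2376] q6 [ 0.531 -0.441] gap 0.0853 F [ 0.  -0.3 -0.1] t 14.38
```

Wrong turn sign; I'll turn back while travelling.

```bash
python3 -m creep '[[0,-0.1066,-0.0374,0,-1],[0,-0.1066,-0.0374,0,-1],[0,-0.1066,-0.0374,0,-1],[0,-0.1066,-0.0374,0,-1],[0,-0.1066,-0.0374,0,-1],[0,0,0,-1,-1],[0,0,0,-1,-1],[0,0,0,-1,-1],[0,0,0,-1,-1],[0,0,0,-1,-1]]';python3 -m creep '[[0,0,0,-1,-1],[0,0,0,-1,-1],[0,0,0,-1,-1],[0,0,0,-0.073,-1],[0.095,0,0,0,-1],[0,0,0,0,-1],[0,0,0,0,-1]]';python3 - <<'E'
from h import *
s=shot('top')
rects((.35,.55,-.25,0),.03,.06,shotd=s)
print('tub floor'); rects((.34,.56,-.02,.26),-.005,.015,shotd=s,keep=lambda h:(h[...,1]>120)&(h[...,0]<25),minn=100)
go(.433,-.065,.096,-.11)
w=shot('wrist'); cv2.imwrite('pics/w7.png',w[0][:,:,::-1])
rects((.4,.5,-.1,-.03),.115,.14,shotd=w)
E
```

```text
t: 15.62
tcp_pos: [0.4322, -0.0652, 0.2376]
eef_rot: [1.505, 0.986, -1.505]
ft_force: [0.3, -0.2, -0.6]
finger_gap: 0.0855
t: 16.5
tcp_pos: [0.4326, -0.0652, 0.1909]
eef_rot: [1.288, 1.156, -1.287]
ft_force: [-0.6, -0.3, -0.4]
finger_gap: 0.0851
px [347.  218.1] n 144 mean [ 0.428  -0.0505  0.0402] rect c 0.4344 -0.0522 w,h 56.8 31.2 w-axis 0.006
tub floor
px [287.7 210.6] n 2591 mean [0.4497 0.1204 0.0047] rect c 0.4496 0.1201 w,h 182.6 120.3 w-axis 1.49
before turn rows units [ 0.1905 -0.0006 -0.0005] n>= 2.0
after turn rows units [ 0.1905 -0.0006 -0.0005] n>= 2.0
turn 0.026 tilt x [ 1.9e-03 -2.0e-04 -1.0e+00] psi -0.107 pos [ 0.4331 -0.0652  0.1912] q6 [ 0.283 -0.149] gap 0.0852 F [0.3 0.4 1. ] t 16.55
px [315.6 207.7] n 498 mean [ 0.4318 -0.0601  0.1242] rect c 0.4317 -0.0613 w,h 23.6 11.9 w-axis 1.452
```

View pics/w7.png

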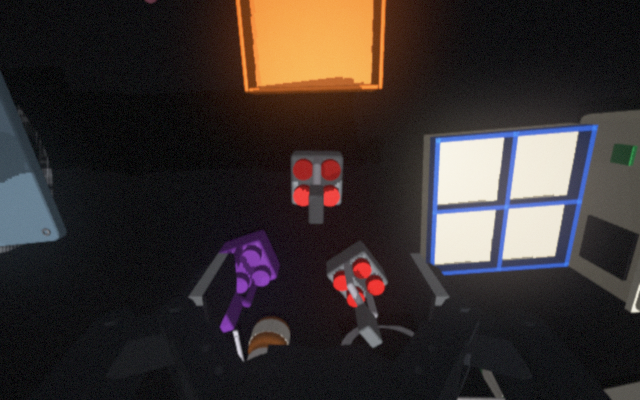

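The wrist view shows the grey red-capped carrier directly below at about (316,208), with purple well to the left. I'm descending to grip.

```bash
python3 -m creep '[[0.1,0,-0.002,0,-1],[0.086,0,-0.001,0,-1],[0,0,0,0,-1],[0,0,0,0,-1],[0,0,0,0,1],[0,0,0,0,1],[0,0,0,0,1],[0,0,0,0,1],[0,0,0,0,1],[0,0,0,0,1]]';python3 -c "
from h import *
go(.433,-.063,.096,-.11)"
```

```text
t: 17.85
tcp_pos: [0.4321, -0.0638, 0.097]
eef_rot: [1.287, 1.157, -1.288]
ft_force: [-2.4, -0.1, 6.1]
finger_gap: 0.0109
before turn rows units [ 0.0021  0.0017 -0.0017] n>= 1.0
after turn rows units [ 0.0021  0.0017 -0.0018] n>= 1.0
turn 0.033 tilt x [-5.e-04 -2.e-04 -1.e+00] psi -0.107 pos [ 0.4321 -0.0638  0.097 ] q6 [ 0.241 -0.229] gap 0.0109 F [-2.4 -0.1  6.1] t 17.85
```

```bash
python3 -m creep '[[-0.1,0,0,0,1],[-0.1,0,0,0,1],[0,0,0,0,1]]';python3 -c "
from h import *
go(.4533,.165,.2,-.08)"
```

```text
t: 18.23
tcp_pos: [0.4347, -0.064, 0.1997]
eef_rot: [1.29, 1.151, -1.283]
ft_force: [-0.4, -0.1, -2.4]
finger_gap: 0.0108
before turn rows units [-0.0007 -0.012  -0.4593] n>= 4.0
after turn rows units [-0.0007  0.0005 -0.4594] n>= 4.0
turn -0.271 tilt x [ 0.0068 -0.001  -1.    ] psi -0.107 pos [ 0.4347 -0.064   0.1997] q6 [ 0.294 -0.152] gap 0.0108 F [-0.4 -0.1 -2.4] t 18.23
```

```bash
python3 -m creep '[[0,0,0,-0.27,1],[0,0,-0.05,0,1],[0,0,-0.09,0,1],[0,0,-0.09,0,1],[0,0,-0.09,0,1],[0,0,-0.09,0,1],[0,0,-0.05,0,1],[0,0,0,0,1],[0,0,0,0,1],[0,0,0,0,1]]';python3 - <<'E'
from h import *
go(.4533,.165,.106,-.08)
w=shot('wrist'); cv2.imwrite('pics/w8.png',w[0][:,:,::-1])
s=shot('scene'); crop(s[0],(240,120,460,300),3,'s8.png')
E
```

```text
t: 19.48
tcp_pos: [0.4503, 0.1641, 0.1962]
eef_rot: [1.267, 1.17, -1.27]
ft_force: [0.4, -0.2, -2.0]
finger_gap: 0.0114
before turn rows units [ 0.1804  0.0061 -0.0026] n>= 2.0
after turn rows units [ 0.1804  0.0061 -0.0026] n>= 2.0
turn -0.014 tilt x [-0.0014 -0.001  -1.    ] psi -0.081 pos [0.4503 0.1641 0.1962] q6 [-0.106 -0.679] gap 0.0114 F [ 0.4 -0.2 -2. ] t 19.48
```

View pics/s8.png

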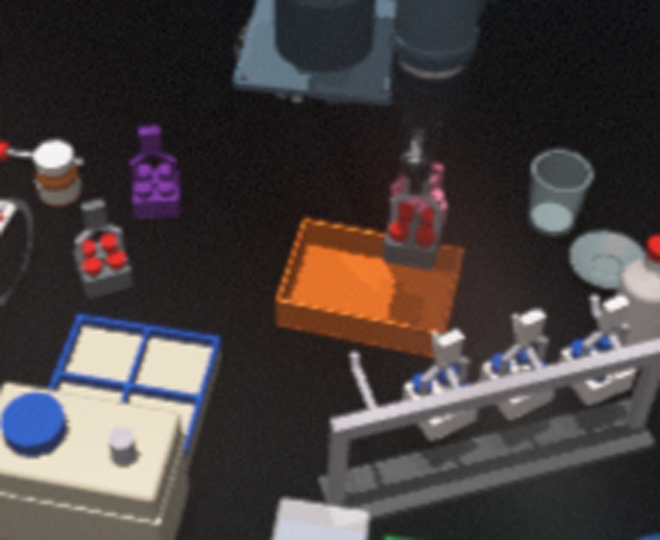

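The grey carrier hangs level over the tub, so I'm lowering it.

```bash
python3 -m creep '[[0.08,0.006,-0.002,0,1],[0.07,0,0,0,1],[0.028,0,0,0,1],[0,0,0,0,1],[0,0,0,0,1]]';python3 -c "
from h import *
go(.4533,.165,.103,-.08)"
```

```text
t: 20.2
tcp_pos: [0.4546, 0.1667, 0.109]
eef_rot: [1.269, 1.17, -1.266]
ft_force: [0.7, -0.1, -1.7]
finger_gap: 0.0109
before turn rows units [ 0.0121 -0.0023  0.0036] n>= 1.0
after turn rows units [ 0.0121 -0.0023  0.0036] n>= 1.0
turn 0.001 tilt x [ 1.9e-03  7.0e-04 -1.0e+00] psi -0.08 pos [0.4546 0.1667 0.109 ] q6 [-0.154 -0.76 ] gap 0.0109 F [ 0.7 -0.1 -1.7] t 20.2
```

```bash
python3 -m creep '[[0.007,0,0,0,1],[0.004,0,0,0,1],[0,0,0,0,1]]';python3 -c "
from h import *
go(.4533,.165,.1,-.08)"
```

```text
t: 20.58
tcp_pos: [0.4536, 0.1663, 0.1024]
eef_rot: [1.268, 1.17, -1.268]
ft_force: [-0.7, -0.3, -1.5]
finger_gap: 0.0109
before turn rows units [ 0.0049 -0.0005  0.0026] n>= 1.0
after turn rows units [ 0.0049 -0.0005  0.0026] n>= 1.0
turn 0.002 tilt x [ 0. -0. -1.] psi -0.08 pos [0.4536 0.1663 0.1024] q6 [-0.159 -0.765] gap 0.0109 F [-0.7 -0.3 -1.5] t 20.57
```

```bash
python3 -m creep '[[0.002,0,0,0,1],[0,0,0,0,1],[0,0,0,0,-1],[0,0,0,0,-1],[0,0,0,0,-1],[0,0,0,0,-1],[-0.1,0,0,0,-1],[-0.1,0,0,0,-1],[0,0,0,0,-1]]';python3 -c "
from h import *
go(.4688,-.1925,.2,.5)"
```

```text
t: 21.7
tcp_pos: [0.4561, 0.1675, 0.205]
eef_rot: [1.273, 1.167, -1.261]
ft_force: [0.4, -0.8, -0.3]
finger_gap: 0.0853
before turn rows units [0.0084 0.0828 0.7156] n>= 6.0
after turn rows units [ 0.0084 -0.323   0.6439] n>= 6.0
turn -5.8 tilt x [ 0.0071  0.0025 -1.    ] psi -0.08 pos [0.4561 0.1675 0.205 ] q6 [-0.098 -0.679] gap 0.0853 F [ 0.4 -0.8 -0.3] t 21.7
```

```bash
python3 -m creep '[[0,0.012,0.1,0,-1],[0,0.012,0.1,0,-1],[0,0.012,0.1,0,-1],[0,0.012,0.1,0,-1],[0,0.012,0.1,0,-1],[0,0.012,0.1,0,-1],[0,0.011,0.1156,0,-1],[0,0,0,-1,-1],[0,0,0,-1,-1],[0,0,0,-1,-1]]';python3 -m creep '[[0,0,0,-1,-1],[0,0,0,-1,-1],[0,0,0,-0.8,-1],[0,0,0,0,-1],[0,0,0,0,-1]]';python3 - <<'E'
from h import *
go(.4688,-.1925,.096,.5)
s=shot('top'); crop(s[0],(240,90,420,280),4,'t9.png')
print('tub floor'); rects((.34,.56,-.02,.26),-.005,.015,shotd=s,keep=lambda h:(h[...,1]>120)&(h[...,0]<25),minn=100)
w=shot('wrist'); cv2.imwrite('pics/w9.png',w[0][:,:,::-1])
rects((.43,.51,-.23,-.15),.115,.14,shotd=w)
E
```

```text
t: 22.95
tcp_pos: [0.4658, -0.1936, 0.2004]
eef_rot: [1.043, 1.308, -1.044]
ft_force: [0.3, 0.0, -0.0]
finger_gap: 0.0855
t: 23.58
tcp_pos: [0.4662, -0.1936, 0.201]
eef_rot: [0.834, 1.406, -0.835]
ft_force: [0.0, -0.7, -0.2]
finger_gap: 0.0854
before turn rows units [0.2099 0.0057 0.0007] n>= 2.0
after turn rows units [0.2099 0.0057 0.0007] n>= 2.0
turn -0.013 tilt x [-8.e-04  2.e-04 -1.e+00] psi 0.499 pos [ 0.4662 -0.1936  0.201 ] q6 [0.592 0.663] gap 0.0854 F [ 0.  -0.7 -0.2] t 23.57
tub floor
px [290.7 211.2] n 2178 mean [0.4481 0.1115 0.0048] rect c 0.45 0.12 w,h 182.5 120.8 w-axis 1.49
px [321.6 203.4] n 443 mean [ 0.4668 -0.1879  0.1244] rect c 0.4675 -0.189 w,h 11.9 24.0 w-axis 0.543
```

View pics/t9.png

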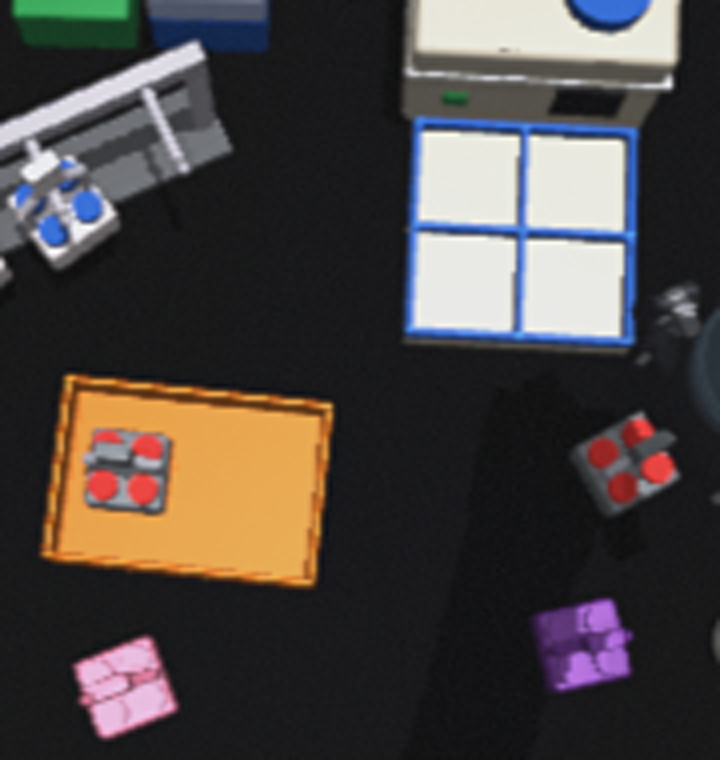

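View pics/w9.png

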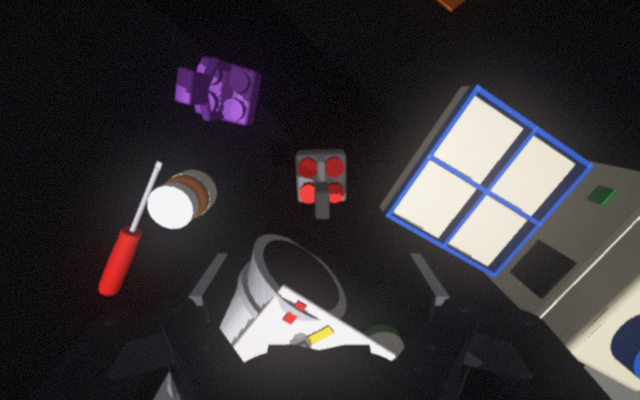

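Spent1 stands upright in the tub, and the grey spent2 is below the tool at (322,203).

```bash
python3 -m creep '[[0.1,0.005,0,0,-1],[0.105,0,-0.001,0,-1],[0,0,0,0,-1],[0,0,0,0,-1],[0,0,0,0,1],[0,0,0,0,1],[0,0,0,0,1],[0,0,0,0,1],[0,0,0,0,1],[0,0,0,0,1]]';python3 -m creep '[[-0.1,0,0,0,1],[-0.1,0,0,0,1],[0,0,0,0,1]]'; python3 -c "
from h import *
go(.446,.075,.2,-.08)"
```

```text
t: 24.92
tcp_pos: [0.4689, -0.1921, 0.0993]
eef_rot: [0.833, 1.404, -0.833]
ft_force: [-0.7, 0.6, 5.6]
finger_gap: 0.011
t: 25.3
tcp_pos: [0.4707, -0.1927, 0.202]
eef_rot: [0.833, 1.398, -0.832]
ft_force: [0.9, 0.2, -2.0]
finger_gap: 0.0109
before turn rows units [ 0.0024  0.2133 -0.4936] n>= 4.0
after turn rows units [ 0.0024 -0.0921 -0.5298] n>= 5.0
turn 5.801 tilt x [ 0.0061 -0.0025 -1.    ] psi 0.5 pos [ 0.4707 -0.1927  0.202 ] q6 [0.593 0.655] gap 0.0109 F [ 0.9  0.2 -2. ] t 25.3
```

```bash
python3 -m creep '[[0,0.02,-0.05,0,1],[0,0.04,-0.09,0,1],[0,0.04,-0.09,0,1],[0,0.04,-0.09,0,1],[0,0.04,-0.09,0,1],[0,0.0333,-0.0836,0,1],[0,0,0,1,1],[0,0,0,1,1],[0,0,0,1,1],[0,0,0,1,1]]'; python3 -m creep '[[0,0,0,1,1],[0,0,0,0.8,1],[0,0,0,0,1],[0,0,0,0,1]]'; python3 -c "
from h import *
go(.446,.075,.109,-.08)
s=shot('scene'); crop(s[0],(240,120,460,300),3,'s9.png')"
```

```text
t: 26.55
tcp_pos: [0.4424, 0.0754, 0.1974]
eef_rot: [1.136, 1.256, -1.14]
ft_force: [-0.6, 0.4, -1.1]
finger_gap: 0.0111
t: 27.05
tcp_pos: [0.4431, 0.0756, 0.1982]
eef_rot: [1.266, 1.172, -1.268]
ft_force: [-0.3, -0.1, -1.7]
finger_gap: 0.0107
before turn rows units [0.1783 0.0061 0.0006] n>= 2.0
after turn rows units [0.1783 0.0061 0.0006] n>= 2.0
turn 0.019 tilt x [-1.5e-03 -2.0e-04 -1.0e+00] psi -0.078 pos [0.4431 0.0756 0.1982] q6 [ 0.073 -0.479] gap 0.0107 F [-0.3 -0.1 -1.7] t 27.05
```

View pics/s9.png

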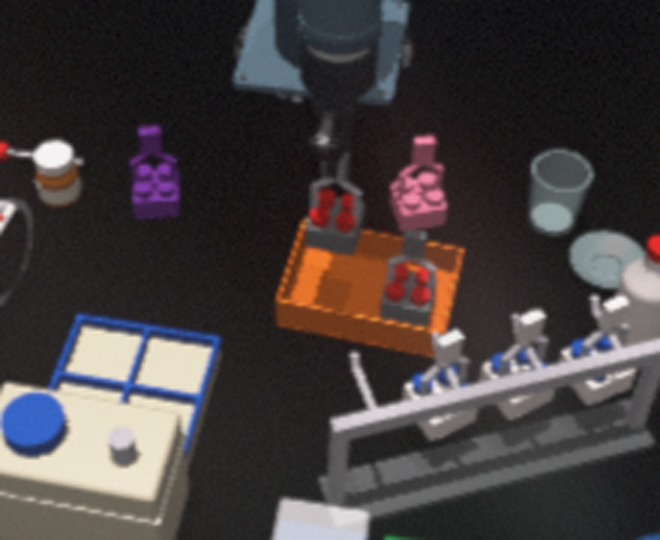

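```bash
python3 -m creep '[[0.08,0.006,0,0,1],[0.07,0,0,0,1],[0.025,0,0,0,1],[0.009,0,0,0,1],[0,0,0,0,1],[0,0,0,0,1]]';python3 -c "
from h import *
go(.446,.075,.1035,-.08)"
```

```text
t: 27.85
tcp_pos: [0.4475, 0.0756, 0.1078]
eef_rot: [1.269, 1.169, -1.266]
ft_force: [0.4, -0.4, -2.4]
finger_gap: 0.0108
before turn rows units [ 0.0087 -0.0029  0.0015] n>= 1.0
after turn rows units [ 0.0087 -0.0029  0.0015] n>= 1.0
turn 0.002 tilt x [ 2.e-03  3.e-04 -1.e+00] psi -0.08 pos [0.4475 0.0756 0.1078] q6 [ 0.022 -0.573] gap 0.0108 F [ 0.4 -0.4 -2.4] t 27.85
```

```bash
python3 -m creep '[[0.0075,0,0,0,1],[0,0,0,0,1],[0,0,0,0,-1],[0,0,0,0,-1],[0,0,0,0,-1],[0,0,0,0,-1],[-0.1,0,0,0,-1],[-0.1,0,0,0,-1],[0,0,0,0,-1]]';python3 - <<'E'
from h import *
s=shot('top'); crop(s[0],(160,90,330,250),4,'t10.png')
p,d,X,W,c=s
print('tabs');rects((.5,.8,.1,.45),.168,.2,shotd=s)
m=(X[...,2]>.138)&(X[...,2]<.152)&(X[...,0]>.55)&(X[...,0]<.8)&(X[...,1]>.1)&(X[...,1]<.5)
q=X[m]
# crossbar line ransac via fitLine
L=cv2.fitLine(np.float32(q[:,:2]),cv2.DIST_WELSCH,0,.001,.001).ravel(); 
for _ in range(5):
    n=np.array([-L[1],L[0]]); r=(q[:,:2]-L[2:])@n; g=abs(r)<.012; L=cv2.fitLine(np.float32(q[g][:,:2]),cv2.DIST_L2,0,.001,.001).ravel()
print(L,np.arctan2(L[1],L[0])-np.pi/2, g.sum(), len(g))
n=np.array([-L[1],L[0]])
for P in ((.6308,.2117),(.5915,.2869),(.5605,.366)): print('tab to crossbar',(np.array(P)-L[2:])@n,(np.array(P)-L[2:])@L[:2])
print('along extents',np.percentile((q[g][:,:2]-L[2:])@L[:2],[0,1,99,100]))
E
```

```text
t: 28.98
tcp_pos: [0.4492, 0.0761, 0.2065]
eef_rot: [1.272, 1.166, -1.262]
ft_force: [-0.4, 0.1, 0.3]
finger_gap: 0.0852
tabs
px [250.4 131.8] n 54 mean [0.63   0.211  0.1795] rect c 0.6309 0.2115 w,h 13.0 23.2 w-axis 0.545
px [220.  145.9] n 56 mean [0.5906 0.2865 0.1795] rect c 0.5915 0.2873 w,h 12.5 22.8 w-axis 0.67
px [188.5 156.9] n 60 mean [0.5598 0.365  0.1788] rect c 0.5609 0.3661 w,h 13.3 23.6 w-axis 0.594
[ 0.44388658 -0.896083    0.6480731   0.2698039 ] -2.6816614 823 1043
tab to crossbar -0.04126965721768518 0.04439863999394475
tab to crossbar -0.04310544834059855 -0.04043154392333925
tab to crossbar -0.0357725929312148 -0.12507219293209018
along extents [-0.17039491 -0.16670298  0.17035851  0.17400458]
```

View pics/t10.png

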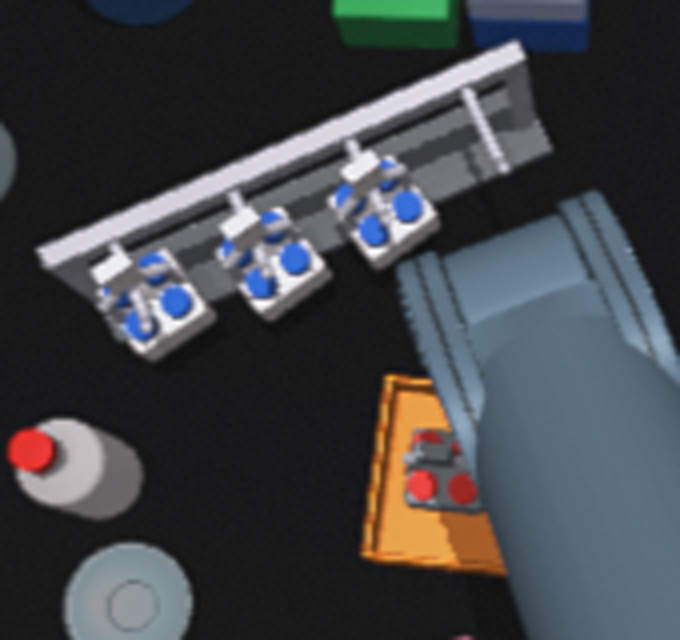

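Both spents are in place. Next comes the rack: its yaw is about 0.46, and the first white carrier's tab is at px (250,132), world (0.631,0.2115). It is plainly white with blue caps.

```bash
python3 - <<'E'
from h import *
go(.6305,.2115,.25,.5)
s=shot('top')
print('tray');rects((.5,.78,-.26,0.03),.027,.05,shotd=s,minn=100)
rects((.5,.78,-.26,.03),.012,.027,shotd=s,minn=100)
rects((.34,.56,-.02,.26),.115,.14,shotd=s)
E
```

```text
before turn rows units [-0.0897  0.343  -0.3004] n>= 3.0
after turn rows units [-0.0897  0.4515 -0.0632] n>= 4.0
turn -5.801 tilt x [ 3.4e-03  2.0e-04 -1.0e+00] psi -0.08 pos [0.4477 0.0755 0.2045] q6 [ 0.086 -0.48 ] gap 0.0854 F [-1.  -0.4 -0.6] t 29.02
tray
px [370.1 117.1] n 137 mean [ 0.7286 -0.1149  0.0385] rect c 0.7292 -0.1182 w,h 178.3 9.5 w-axis 1.508
px [371.3 147.3] n 726 mean [ 0.6382 -0.1193  0.0348] rect c 0.639 -0.1173 w,h 164.2 165.2 w-axis 1.544
px [370.4 119.1] n 101 mean [ 0.729  -0.1182  0.0197] rect c 0.7295 -0.1184 w,h 177.4 5.2 w-axis 1.536
px [357.3 133.8] n 568 mean [ 0.6821 -0.0791  0.0211] rect c 0.6819 -0.079 w,h 73.4 72.2 w-axis 1.536
px [384.1 135.2] n 571 mean [ 0.6797 -0.159   0.0209] rect c 0.6802 -0.1585 w,h 72.6 71.9 w-axis 1.554
px [356.4 159.8] n 599 mean [ 0.6026 -0.0772  0.0207] rect c 0.6025 -0.0772 w,h 73.7 71.9 w-axis 1.55
px [383.3 161.3] n 585 mean [ 0.6003 -0.1566  0.0211] rect c 0.6001 -0.1567 w,h 73.1 72.2 w-axis 1.549
px [268.1 202.5] n 46 mean [0.4545 0.1635 0.1293] rect c 0.4551 0.1637 w,h 22.4 11.8 w-axis 1.467
```

```bash
python3 -m creep '[[-0.09,0,0,-1,-0.1],[0,0,0,-1,-0.1],[0,0,0,-1,-0.1],[0,0,0,-1,-0.1],[0,0,0,-1,-0.1],[0,0,0,-0.8,-0.1],[0,0.09,-0.013,0,-0.1],[0,0.09,-0.013,0,-0.1],[0,0.09,-0.013,0,-0.1],[0,0.09,-0.013,0,-0.1]]'; python3 -m creep '[[0,0.0915,-0.0112,0,-0.1],[0,0,0,0,-0.1],[0,0,0,0,-0.1],[0,0,0,0,-0.1]]'; python3 - <<'E'
from h import *
go(.6305,.2115,.156,.5)
w=shot('wrist'); cv2.imwrite('pics/w10.png',w[0][:,:,::-1])
rects((.59,.67,.16,.26),.172,.19,shotd=w)
E
```

```text
t: 30.32
tcp_pos: [0.5923, 0.185, 0.2457]
eef_rot: [0.831, 1.408, -0.836]
ft_force: [0.7, 0.1, 0.3]
finger_gap: 0.0473
t: 30.82
tcp_pos: [0.6288, 0.2103, 0.2476]
eef_rot: [0.833, 1.405, -0.835]
ft_force: [0.2, 0.6, -0.1]
finger_gap: 0.0469
before turn rows units [ 0.1832  0.0044 -0.0005] n>= 2.0
after turn rows units [ 0.1832  0.0044 -0.0005] n>= 2.0
turn -0.004 tilt x [-0.0011 -0.0012 -1.    ] psi 0.5 pos [0.6288 0.2103 0.2476] q6 [-0.085 -0.095] gap 0.0469 F [ 0.2  0.6 -0.1] t 30.82
px [322.3 206.3] n 479 mean [0.6293 0.2169 0.1803] rect c 0.6299 0.2159 w,h 12.0 23.8 w-axis 0.673
```

View pics/w10.png

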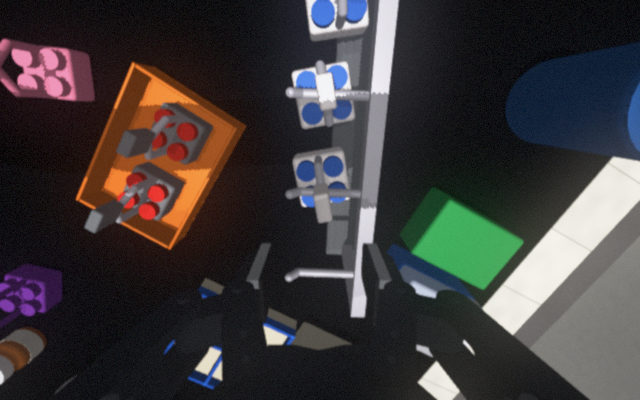

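The white, blue-capped carrier is directly below at (322,190-206). I'm turning slightly to match its tab, then descending.

```bash
python3 -m creep '[[0,0.003,-0.004,-1,-0.1],[0.09,0,0,0,-0.1],[0.09,0,0,0,-0.1],[0,0,0,0,-0.1],[0,0,0,0,-0.1],[0,0,0,0,-0.1]]'; python3 -c "
from h import *
go(.6305,.2135,.156,.6)"
```

```text
t: 31.62
tcp_pos: [0.6313, 0.2145, 0.1607]
eef_rot: [0.759, 1.432, -0.754]
ft_force: [0.1, 0.1, 0.1]
finger_gap: 0.0467
before turn rows units [ 0.0094 -0.0025  0.0008] n>= 1.0
after turn rows units [ 0.0094 -0.0025  0.0008] n>= 1.0
turn 0.0 tilt x [ 0.0036  0.0014 -1.    ] psi 0.6 pos [0.6313 0.2145 0.1607] q6 [-0.092 -0.045] gap 0.0467 F [0.1 0.1 0.1] t 31.62
```

```bash
python3 -m creep '[[0.007,-0.002,0,0,-0.1],[0,0,0,0,-0.1],[0,0,0,0,1],[0,0,0,0,1],[0,0,0,0,1],[0,0,0,0,1],[0,0,0,0,1],[0,0,0,0,1]]'; python3 - <<'E'
from h import *
go(.6305,.2135,.156,.6)
o=arm.get_obs();p=o['tcp_pos'];u=np.array([.896,.444])
go(p[0],p[1],p[2]+.02,.6); q=p[:2]-.09*u; go(q[0],q[1],p[2]+.02,.6)
E
```

```text
t: 32.62
tcp_pos: [0.6294, 0.2135, 0.1548]
eef_rot: [0.757, 1.435, -0.756]
ft_force: [0.9, 0.9, 1.1]
finger_gap: 0.0111
before turn rows units [-0.0024  0.0018  0.0014] n>= 1.0
after turn rows units [-0.0024  0.0018  0.0014] n>= 1.0
turn 0.003 tilt x [ 5.e-04  3.e-04 -1.e+00] psi 0.6 pos [0.6294 0.2135 0.1548] q6 [-0.092 -0.047] gap 0.0111 F [0.9 0.9 1.1] t 32.62
before turn rows units [-0.04  0.    0.  ] n>= 1.0
after turn rows units [-0.04  0.    0.  ] n>= 1.0
turn 0.003 tilt x [ 5.e-04  3.e-04 -1.e+00] psi 0.6 pos [0.6294 0.2135 0.1548] q6 [-0.092 -0.047] gap 0.0111 F [0.9 0.9 1.1] t 32.62
before turn rows units [-0.0401 -0.1782 -0.0252] n>= 2.0
after turn rows units [-0.0401 -0.1782 -0.0251] n>= 2.0
turn 0.003 tilt x [ 5.e-04  3.e-04 -1.e+00] psi 0.6 pos [0.6294 0.2135 0.1548] q6 [-0.092 -0.047] gap 0.0111 F [0.9 0.9 1.1] t 32.62
```

```bash
python3 -m creep '[[-0.02,0,0,0,1],[-0.02,0,0,0,1],[0,0,0,0,1],[0,0,0,0,1],[0,0,0,0,1]]'; python3 -c "
from h import *
go(.6294,.2135,.1748,.6)"
```

```text
t: 33.25
tcp_pos: [0.6289, 0.2132, 0.1742]
eef_rot: [0.756, 1.435, -0.757]
ft_force: [0.2, 0.4, -2.0]
finger_gap: 0.0108
before turn rows units [-0.0012  0.0013  0.0001] n>= 1.0
after turn rows units [-0.0012  0.0013  0.0001] n>= 1.0
turn 0.003 tilt x [-7.e-04 -4.e-04 -1.e+00] psi 0.6 pos [0.6289 0.2132 0.1742] q6 [-0.087 -0.038] gap 0.0108 F [ 0.2  0.4 -2. ] t 33.25
```

Raised 19.5 mm. Drawing it off along rack −x.

```bash
python3 -m creep '[[0,-0.03,-0.0042,0,1],[0,-0.03,-0.0042,0,1],[0,-0.03,-0.0042,0,1],[0,-0.03,-0.0042,0,1],[0,-0.03,-0.0042,0,1],[0,-0.03,-0.0042,0,1],[0,-0.015,-0.002,0,1],[0,0,0,0,1],[0,0,0,0,1]]'; python3 -c "
from h import *
go(.6817,-.079,.28,-.025)
s=shot('top'); crop(s[0],(160,90,330,250),4,'t11.png')"
```

```text
t: 34.38
tcp_pos: [0.5415, 0.1699, 0.1747]
eef_rot: [0.757, 1.435, -0.756]
ft_force: [0.0, 0.6, -1.5]
finger_gap: 0.0112
before turn rows units [-0.2106 -0.0497  0.569 ] n>= 5.0
after turn rows units [-0.2106  0.2928  0.4904] n>= 4.0
turn 6.252 tilt x [ 5.e-04  5.e-04 -1.e+00] psi 0.6 pos [0.5415 0.1699 0.1747] q6 [-0.008 -0.037] gap 0.0112 F [ 0.   0.6 -1.5] t 34.38
```

View pics/t11.png

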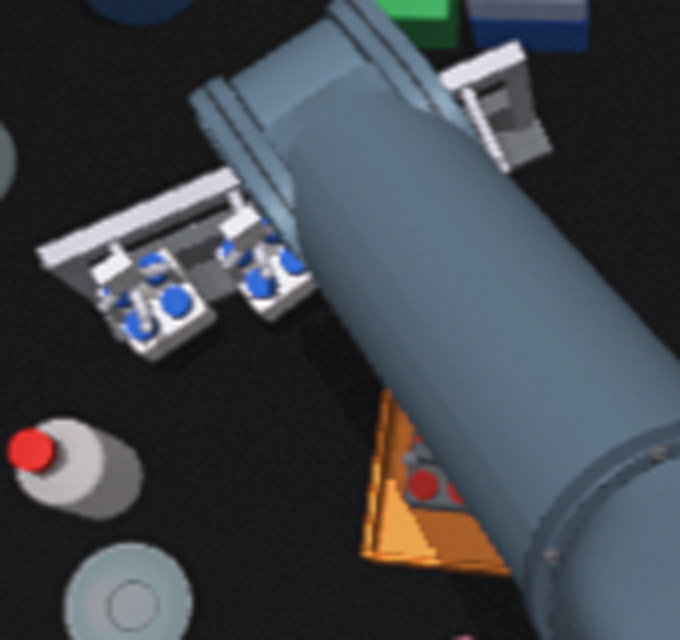

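```bash
python3 -m creep '[[-0.07,0,0,1,1],[-0.07,0,0,1,1],[-0.07,0,0,1,1],[0,0,0,1,1],[0,0,0,1,1],[0,0,0,1,1],[0,0,0,0.25,1],[0,0,0,0,1]]'; python3 -c "
from h import *
go(.680,-.1587,.28,-.025)"
```

```text
t: 35.42
tcp_pos: [0.5411, 0.1697, 0.2796]
eef_rot: [1.226, 1.198, -1.226]
ft_force: [-0.4, 0.3, -2.1]
finger_gap: 0.0111
before turn rows units [-0.0009  0.293   0.6502] n>= 6.0
after turn rows units [-0.0009  0.2942  0.6497] n>= 6.0
turn 0.018 tilt x [-1.e-04  1.e-04 -1.e+00] psi -0.023 pos [0.5411 0.1697 0.2796] q6 [-0.07  -0.547] gap 0.0111 F [-0.4  0.3 -2.1] t 35.42
```

```bash
python3 -m creep '[[0,0.02,0.045,0,1],[0,0.042,0.09,0,1],[0,0.042,0.09,0,1],[0,0.042,0.09,0,1],[0,0.042,0.09,0,1],[0,0.042,0.09,0,1],[0,0.042,0.09,0,1],[0,0.022,0.065,0,1],[0,0,0,0,1],[0,0,0,0,1]]'; python3 - <<'E'
from h import *
go(.680,-.1587,.124,-.025)
w=shot('wrist'); cv2.imwrite('pics/w11.png',w[0][:,:,::-1])
E
```

```text
t: 36.67
tcp_pos: [0.6798, -0.1579, 0.2793]
eef_rot: [1.227, 1.199, -1.226]
ft_force: [0.5, 0.7, -1.9]
finger_gap: 0.011
before turn rows units [0.3107 0.0005 0.002 ] n>= 3.0
after turn rows units [0.3107 0.0005 0.002 ] n>= 3.0
turn 0.017 tilt x [-4.0e-04  1.3e-03 -1.0e+00] psi -0.023 pos [ 0.6798 -0.1579  0.2793] q6 [0.336 0.027] gap 0.011 F [ 0.5  0.7 -1.9] t 36.67
```

View pics/w11.png

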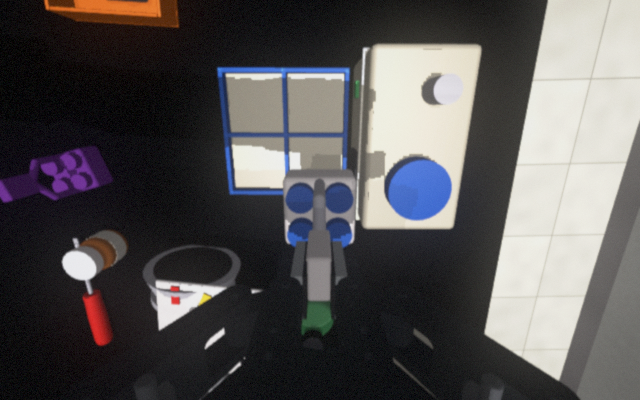

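```bash
python3 -m creep '[[0.09,0,0.002,0,1],[0.08,0,0,0,1],[0.06,0,0,0,1],[0.03,0,0,0,1],[0.02,0,0,0,1],[0,0,0,0,1],[0,0,0,0,1],[0,0,0,0,1]]'; python3 - <<'E'
from h import *
go(.680,-.1587,.1205,-.025)
s=shot('top'); crop(s[0],(320,60,440,200),5,'t12.png')
s=shot('scene'); crop(s[0],(210,200,330,320),5,'s12.png')
E
```

```text
t: 37.72
tcp_pos: [0.6805, -0.1601, 0.1407]
eef_rot: [1.228, 1.196, -1.226]
ft_force: [0.6, -0.1, -2.1]
finger_gap: 0.0109
before turn rows units [ 0.0404 -0.0012 -0.0028] n>= 1.0
after turn rows units [ 0.0404 -0.0012 -0.0028] n>= 1.0
turn 0.001 tilt x [ 1.7e-03 -3.0e-04 -1.0e+00] psi -0.025 pos [ 0.6805 -0.1601  0.1407] q6 [ 0.33  -0.004] gap 0.0109 F [ 0.6 -0.1 -2.1] t 37.73
```

View pics/t12.png

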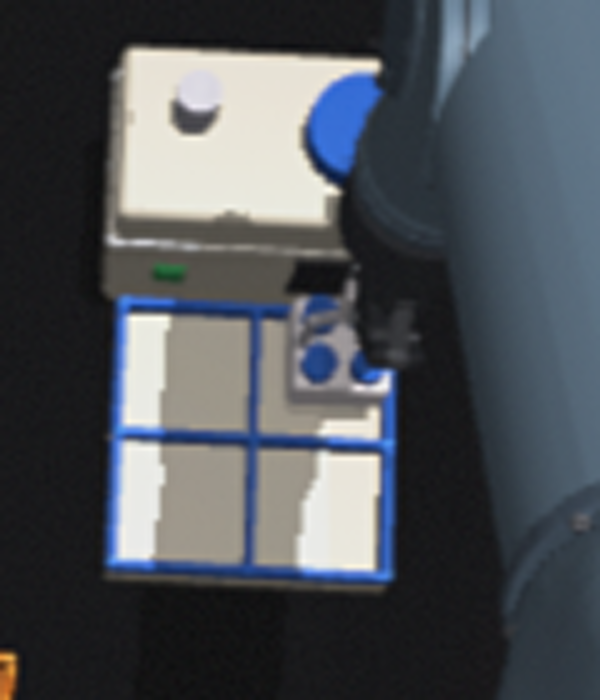

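View pics/s12.png

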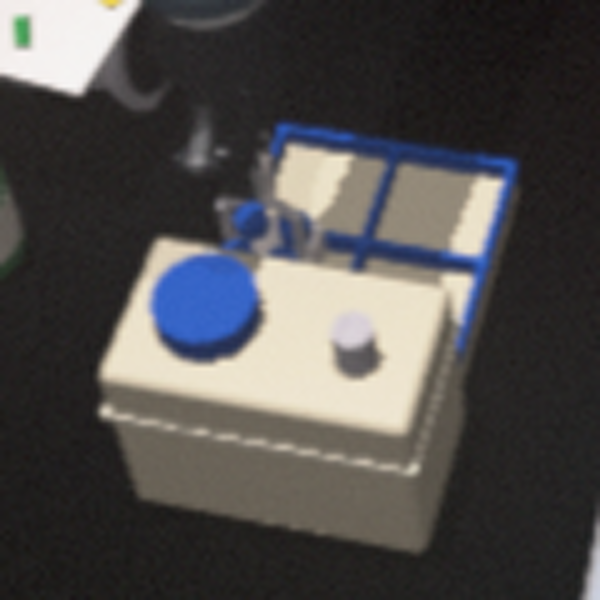

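```bash
python3 - <<'E'
from h import *
s=shot('top')
rects((.6,.75,-.22,-.1),.06,.11,shotd=s,minn=30)
E
```

```text
px [378.9 112. ] n 157 mean [ 0.7268 -0.1338  0.0868] rect c 0.7264 -0.1331 w,h 66.2 7.6 w-axis 1.533
px [385.5 131.3] n 272 mean [ 0.673  -0.1537  0.0791] rect c 0.6802 -0.161 w,h 54.7 53.9 w-axis 1.536
```

```bash
python3 -m creep '[[0.015,0,-0.004,0,1],[0.015,0,0,0,1],[0.008,0,0,0,1],[0,0,0,0,1],[0,0,0,0,1]]'; python3 -c "
from h import *
go(.680,-.1587,.119,-.025)"
```

```text
t: 38.5
tcp_pos: [0.68, -0.158, 0.1207]
eef_rot: [1.227, 1.197, -1.227]
ft_force: [-0.4, 0.5, -1.0]
finger_gap: 0.0112
before turn rows units [ 0.0034 -0.      0.0013] n>= 1.0
after turn rows units [ 0.0034 -0.      0.0013] n>= 1.0
turn 0.002 tilt x [ 2.e-04 -0.e+00 -1.e+00] psi -0.025 pos [ 0.68   -0.158   0.1207] q6 [ 0.325 -0.012] gap 0.0112 F [-0.4  0.5 -1. ] t 38.5
```

```bash
python3 -m creep '[[0.003,0,0,0,1],[0.001,0,0,0,1],[0,0,0,0,1]]'; python3 -m creep '[[0,0,0,0,0.2],[0,0,0,0,0.2],[0,0,0,0,0.2],[-0.05,0,0,0,0.2],[-0.1,0,0,0,0.2],[-0.1,0,0,0,0.2],[-0.03,0,0,0,0.2],[0,0,0,0,0.2]]'; python3 - <<'E'
from h import *
go(.591,.2875,.26,.6)
w=shot('wrist'); cv2.imwrite('pics/w13.png',w[0][:,:,::-1])
E
```

```text
t: 38.88
tcp_pos: [0.6803, -0.1581, 0.1191]
eef_rot: [1.228, 1.197, -1.227]
ft_force: [0.3, -0.4, 1.8]
finger_gap: 0.0109
t: 39.88
tcp_pos: [0.6803, -0.1581, 0.2594]
eef_rot: [1.228, 1.196, -1.226]
ft_force: [-0.5, 0.2, -0.9]
finger_gap: 0.0341
before turn rows units [-0.0019 -0.2007 -0.8865] n>= 8.0
after turn rows units [-0.0019  0.3557 -0.8364] n>= 7.0
turn -6.248 tilt x [ 1.6e-03 -4.0e-04 -1.0e+00] psi -0.025 pos [ 0.6803 -0.1581  0.2594] q6 [0.336 0.02 ] gap 0.0341 F [-0.5  0.2 -0.9] t 39.88
```

View pics/w13.png

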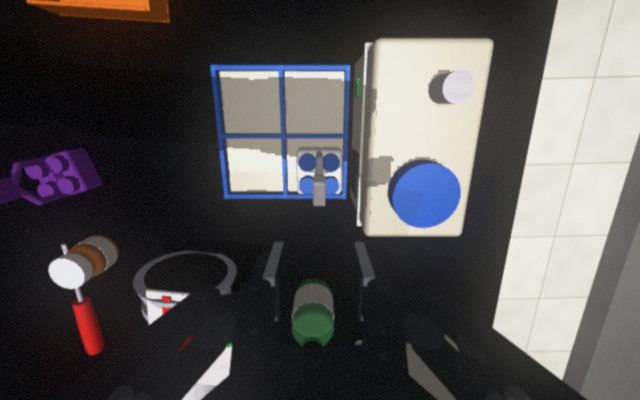

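The first white carrier is standing in its bay. Next is the middle one.

```bash
python3 -m creep '[[0,-0.02,-0.09,0,0],[0,-0.024,-0.11,0,0],[0,-0.024,-0.11,0,0],[0,-0.024,-0.11,0,0],[0,-0.024,-0.11,0,0],[0,-0.024,-0.11,0,0],[0,-0.024,-0.11,0,0],[0,-0.024,-0.1,0,0],[0,-0.013,-0.0385,0,0],[0,0,0,-1,0]]'; python3 -m creep '[[0,0,0,-1,0],[0,0,0,-1,0],[0,0,0,-1,0],[0,0,0,-1,0],[0,0,0,-1,0],[0,0,0,-0.25,-0.1],[0,0,0,0,-0.1],[0,0,0,0,-0.1]]'; python3 - <<'E'
from h import *
go(.591,.2885,.156,.6)
w=shot('wrist'); cv2.imwrite('pics/w14.png',w[0][:,:,::-1])
rects((.55,.64,.23,.34),.172,.19,shotd=w)
E
```

```text
t: 41.18
tcp_pos: [0.5886, 0.2902, 0.2566]
eef_rot: [1.147, 1.248, -1.152]
ft_force: [0.6, -0.5, 0.2]
finger_gap: 0.043
t: 42.18
tcp_pos: [0.5904, 0.2883, 0.2583]
eef_rot: [0.757, 1.435, -0.758]
ft_force: [-0.4, 0.2, 0.2]
finger_gap: 0.047
before turn rows units [0.2046 0.0013 0.0003] n>= 2.0
after turn rows units [0.2046 0.0013 0.0003] n>= 2.0
turn -0.011 tilt x [-4.e-04 -4.e-04 -1.e+00] psi 0.599 pos [0.5904 0.2883 0.2583] q6 [-0.191 -0.138] gap 0.047 F [-0.4  0.2  0.2] t 42.17
px [320.  204.4] n 432 mean [0.5901 0.2922 0.1804] rect c 0.5908 0.2912 w,h 11.9 24.1 w-axis 0.675
```

View pics/w14.png

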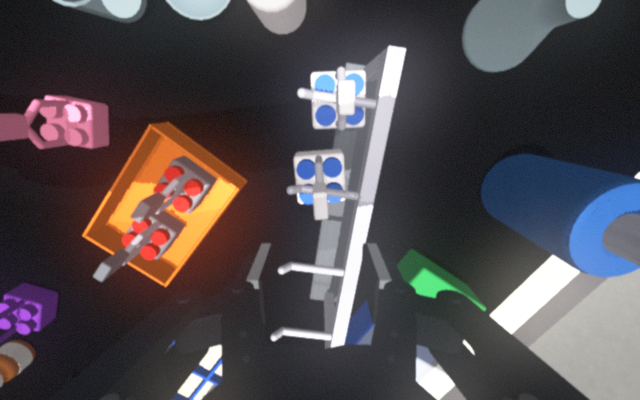

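```bash
python3 -m creep '[[0,0.001,-0.001,-0.5,-0.1],[0.1,0,0,0,-0.1],[0.09,0,0,0,-0.1],[0.012,0,0,0,-0.1],[0,0,0,0,-0.1],[0,0,0,0,-0.1]]'; python3 -c "
from h import *
go(.591,.2893,.156,.65)"
```

```text
t: 42.98
tcp_pos: [0.5918, 0.2902, 0.16]
eef_rot: [0.721, 1.447, -0.716]
ft_force: [0.5, -0.1, 0.4]
finger_gap: 0.0466
before turn rows units [ 0.008  -0.0024  0.0005] n>= 1.0
after turn rows units [ 0.008  -0.0024  0.0005] n>= 1.0
turn 0.001 tilt x [ 0.0032  0.0018 -1.    ] psi 0.65 pos [0.5918 0.2902 0.16  ] q6 [-0.204 -0.137] gap 0.0466 F [ 0.5 -0.1  0.4] t 42.98
```

```bash
python3 -m creep '[[0.005,-0.0015,0,0,-0.1],[0,0,0,0,-0.1],[0,0,0,0,1],[0,0,0,0,1],[0,0,0,0,1],[0,0,0,0,1],[0,0,0,0,1],[0,0,0,0,1]]'; python3 -m creep '[[-0.02,0,0,0,1],[-0.02,0,0,0,1],[0,0,0,0,1],[0,0,0,0,1],[0,0,0,0,1]]'; python3 - <<'E'
from h import *
p=arm.get_obs()['tcp_pos'];q=p[:2]-.095*np.array([.896,.444]); go(q[0],q[1],p[2],.65)
E
```

```text
t: 43.98
tcp_pos: [0.5902, 0.289, 0.1554]
eef_rot: [0.719, 1.449, -0.718]
ft_force: [0.7, 1.2, 2.3]
finger_gap: 0.0108
t: 44.6
tcp_pos: [0.5897, 0.2886, 0.1747]
eef_rot: [0.718, 1.449, -0.719]
ft_force: [-0.5, 0.1, -1.5]
finger_gap: 0.0111
before turn rows units [ 0.0002 -0.1866 -0.0359] n>= 2.0
after turn rows units [ 0.0002 -0.1866 -0.0359] n>= 2.0
turn 0.002 tilt x [-7.e-04 -4.e-04 -1.e+00] psi 0.65 pos [0.5897 0.2886 0.1747] q6 [-0.199 -0.129] gap 0.0111 F [-0.5  0.1 -1.5] t 44.6
```

```bash
python3 -m creep '[[0,-0.03,-0.0058,0,1],[0,-0.03,-0.0058,0,1],[0,-0.03,-0.0058,0,1],[0,-0.03,-0.0058,0,1],[0,-0.03,-0.0058,0,1],[0,-0.03,-0.0058,0,1],[0,-0.01,-0.002,0,1],[0,0,0,0,1],[0,0,0,0,1]]'; python3 -m creep '[[-0.05,0,0,0,1],[-0.08,0,0,1,1],[-0.08,0,0,1,1],[0,0,0,1,1],[0,0,0,1,1],[0,0,0,1,1],[0,0,0,1,1],[0,0,0,0.75,1],[0,0,0,0,1]]'; python3 -c "
from h import *
go(.6817,-.0795,.28,-.025)"
```

```text
t: 45.72
tcp_pos: [0.5038, 0.2463, 0.1752]
eef_rot: [0.719, 1.449, -0.718]
ft_force: [-1.2, -1.2, -1.1]
finger_gap: 0.0111
t: 46.85
tcp_pos: [0.5035, 0.2463, 0.2801]
eef_rot: [1.227, 1.198, -1.227]
ft_force: [-0.7, -0.3, -2.0]
finger_gap: 0.0106
before turn rows units [1.000e-04 3.719e-01 6.428e-01] n>= 6.0
after turn rows units [1.000e-04 3.726e-01 6.424e-01] n>= 6.0
turn 0.012 tilt x [ 1.e-04  2.e-04 -1.e+00] psi -0.024 pos [0.5035 0.2463 0.2801] q6 [-0.201 -0.704] gap 0.0106 F [-0.7 -0.3 -2. ] t 46.85
```

```bash
python3 -m creep '[[0,0.026,0.045,0,1],[0,0.052,0.09,0,1],[0,0.052,0.09,0,1],[0,0.052,0.09,0,1],[0,0.052,0.09,0,1],[0,0.052,0.09,0,1],[0,0.052,0.09,0,1],[0,0.034,0.0575,0,1],[0,0,0,0,1],[0,0,0,0,1]]'; python3 -m creep '[[0.09,0,0,0,1],[0.08,0,0,0,1],[0.06,0,0,0,1],[0.03,0,0,0,1],[0.02,0,0,0,1],[0,0,0,0,1],[0,0,0,0,1],[0,0,0,0,1]]'; python3 - <<'E'
from h import *
go(.6817,-.0795,.1195,-.025)
s=shot('top')
rects((.6,.75,-.125,-.0),.06,.11,shotd=s,minn=30)
E
```

```text
t: 48.1
tcp_pos: [0.6811, -0.0787, 0.2798]
eef_rot: [1.227, 1.2, -1.226]
ft_force: [-0.5, 0.0, -1.4]
finger_gap: 0.0106
t: 49.1
tcp_pos: [0.6819, -0.0798, 0.1412]
eef_rot: [1.228, 1.196, -1.226]
ft_force: [-0.9, -0.2, -1.7]
finger_gap: 0.0107
before turn rows units [ 0.0434 -0.0004 -0.0007] n>= 1.0
after turn rows units [ 0.0434 -0.0004 -0.0007] n>= 1.0
turn 0.001 tilt x [ 1.7e-03 -1.0e-04 -1.0e+00] psi -0.025 pos [ 0.6819 -0.0798  0.1412] q6 [ 0.225 -0.127] gap 0.0107 F [-0.9 -0.2 -1.7] t 49.1
px [349.3 110.2] n 115 mean [ 0.7307 -0.0499  0.0854] rect c 0.7313 -0.0501 w,h 55.4 18.3 w-axis 1.197
px [357.2 130.9] n 231 mean [ 0.6721 -0.0735  0.0791] rect c 0.6833 -0.0808 w,h 54.6 55.8 w-axis 1.558
```

```bash
python3 -m creep '[[0.015,0,-0.002,0,1],[0.015,0,0,0,1],[0.008,0,0,0,1],[0.004,0,0,0,1],[0,0,0,0,1],[0,0,0,0,1]]'; python3 -c "
from h import *
go(.6817,-.0795,.1193,-.025)"
```

```text
t: 49.9
tcp_pos: [0.6812, -0.0788, 0.1196]
eef_rot: [1.227, 1.197, -1.228]
ft_force: [-2.9, 0.8, 6.2]
finger_gap: 0.0107
before turn rows units [0.0006 0.0011 0.0013] n>= 1.0
after turn rows units [0.0006 0.0011 0.0013] n>= 1.0
turn 0.002 tilt x [-2.e-04 -1.e-04 -1.e+00] psi -0.025 pos [ 0.6812 -0.0788  0.1196] q6 [ 0.221 -0.134] gap 0.0107 F [-2.9  0.8  6.2] t 49.9
```

Contact (6 N), so I release and then go for the third.

```bash
python3 -m creep '[[0,0,0,0,0.2],[0,0,0,0,0.2],[0,0,0,0,0.2],[-0.05,0,0,0,0.2],[-0.1,0,0,0,0.2],[-0.1,0,0,0,0.2],[-0.03,0,0,0,0.2],[0,0,0,0,0.2]]'; python3 - <<'E'
from h import *
go(.5602,.367,.26,.6)
w=shot('wrist'); crop(w[0],(180,40,480,260),2.5,'w15.png')
s=shot('top'); rects((.5,.62,.3,.42),.168,.2,shotd=s)
E
```

```text
t: 50.9
tcp_pos: [0.6817, -0.0788, 0.2599]
eef_rot: [1.228, 1.196, -1.226]
ft_force: [-0.5, 0.0, -0.1]
finger_gap: 0.0342
before turn rows units [-0.0009 -0.2651 -0.8854] n>= 8.0
after turn rows units [-0.0009  0.3029 -0.8732] n>= 7.0
turn -6.249 tilt x [ 1.8e-03 -2.0e-04 -1.0e+00] psi -0.025 pos [ 0.6817 -0.0788  0.2599] q6 [ 0.233 -0.099] gap 0.0342 F [-0.5  0.  -0.1] t 50.9
px [188.3 156.9] n 59 mean [0.5596 0.3652 0.1793] rect c 0.5607 0.3657 w,h 13.0 23.2 w-axis 0.551
```

View pics/w15.png

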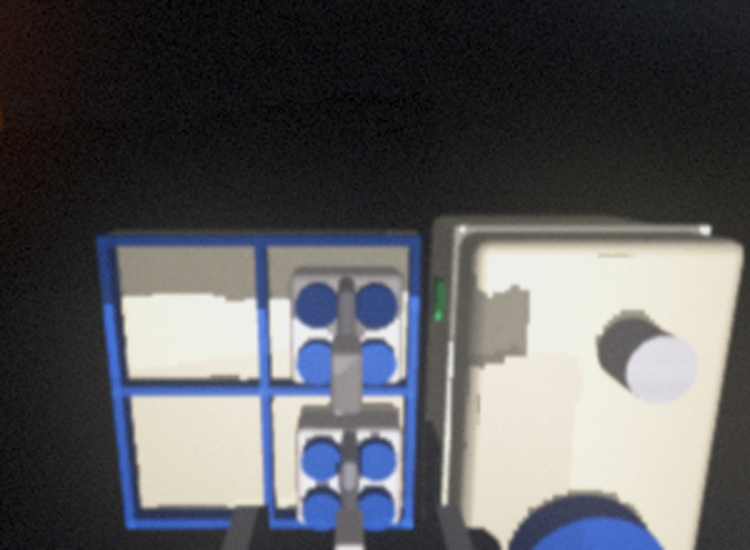

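Both white carriers stand upright, each in its own bay.

```bash
python3 -m creep '[[0,-0.028,-0.09,0,0],[0,-0.032,-0.11,0,0],[0,-0.032,-0.11,0,0],[0,-0.032,-0.11,0,0],[0,-0.032,-0.11,0,0],[0,-0.032,-0.11,0,0],[0,-0.032,-0.11,0,0],[0,-0.032,-0.1,0,0],[0,-0.013,-0.035,0,0],[0,0,0,-1,0]]'; python3 -m creep '[[0,0,0,-1,0],[0,0,0,-1,0],[0,0,0,-1,0],[0,0,0,-1,0],[0,0,0,-1,0],[0,0,0,-0.25,-0.1],[0,0,0,0,-0.1],[0,0,0,0,-0.1]]'; python3 - <<'E'
from h import *
go(.5602,.367,.156,.6)
w=shot('wrist'); cv2.imwrite('pics/w16.png',w[0][:,:,::-1])
rects((.51,.61,.31,.42),.172,.19,shotd=w)
E
```

```text
t: 52.25
tcp_pos: [0.5579, 0.3683, 0.2571]
eef_rot: [1.147, 1.248, -1.152]
ft_force: [-0.6, -0.7, -0.7]
finger_gap: 0.0427
t: 53.25
tcp_pos: [0.5598, 0.3666, 0.2588]
eef_rot: [0.757, 1.435, -0.758]
ft_force: [1.0, -0.1, 0.0]
finger_gap: 0.0471
before turn rows units [ 2.056e-01  1.300e-03 -2.000e-04] n>= 2.0
after turn rows units [ 2.056e-01  1.300e-03 -2.000e-04] n>= 2.0
turn -0.011 tilt x [-3.e-04 -4.e-04 -1.e+00] psi 0.599 pos [0.5598 0.3666 0.2588] q6 [-0.318 -0.266] gap 0.0471 F [ 1.  -0.1  0. ] t 53.25
px [320.1 202.4] n 432 mean [0.5587 0.3717 0.1803] rect c 0.5593 0.3707 w,h 11.5 23.6 w-axis 0.602
```

View pics/w16.png

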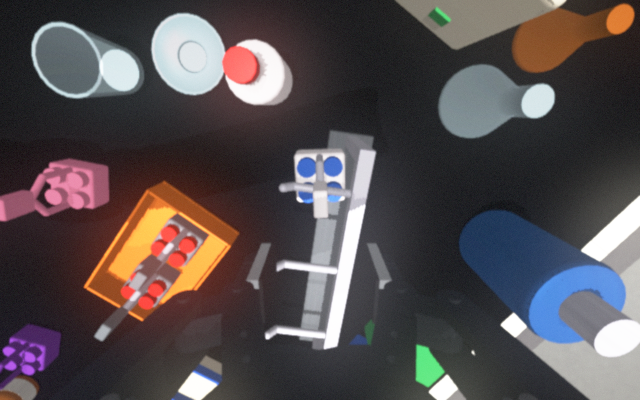

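```bash
python3 -m creep '[[0,0.001,-0.002,0,-0.1],[0.1,0,0,0,-0.1],[0.09,0,0,0,-0.1],[0.012,0,0,0,-0.1],[0,0,0,0,-0.1],[0,0,0,0,-0.1],[0.004,-0.001,0,0,-0.1],[0,0,0,0,-0.1]]'; python3 -c "
from h import *
go(.5602,.3683,.156,.6)"
```

```text
t: 54.3
tcp_pos: [0.5594, 0.3677, 0.1567]
eef_rot: [0.757, 1.434, -0.756]
ft_force: [-1.0, 0.3, 0.3]
finger_gap: 0.0467
before turn rows units [ 0.0015  0.0019 -0.0001] n>= 1.0
after turn rows units [ 0.0015  0.0019 -0.0001] n>= 1.0
turn 0.001 tilt x [ 7.e-04  3.e-04 -1.e+00] psi 0.6 pos [0.5594 0.3677 0.1567] q6 [-0.336 -0.31 ] gap 0.0467 F [-1.   0.3  0.3] t 54.3
```

```bash
python3 -m creep '[[0.001,0,0,0,1],[0,0,0,0,1],[0,0,0,0,1],[0,0,0,0,1],[0,0,0,0,1]]'; python3 -m creep '[[-0.02,0,0,0,1],[-0.02,0,0,0,1],[0,0,0,0,1],[0,0,0,0,1],[0,0,0,0,1]]'; python3 - <<'E'
from h import *
p=arm.get_obs()['tcp_pos'];q=p[:2]-.075*np.array([.896,.444]); go(q[0],q[1],p[2],.6)
E
```

```text
t: 54.92
tcp_pos: [0.5593, 0.3677, 0.1558]
eef_rot: [0.757, 1.435, -0.757]
ft_force: [-0.3, -1.0, 2.0]
finger_gap: 0.011
t: 55.55
tcp_pos: [0.5589, 0.3674, 0.1752]
eef_rot: [0.756, 1.435, -0.757]
ft_force: [0.2, -0.6, -2.9]
finger_gap: 0.011
before turn rows units [ 1.000e-04 -1.485e-01 -2.100e-02] n>= 2.0
after turn rows units [ 1.000e-04 -1.485e-01 -2.090e-02] n>= 2.0
turn 0.003 tilt x [-6.e-04 -5.e-04 -1.e+00] psi 0.6 pos [0.5589 0.3674 0.1752] q6 [-0.332 -0.302] gap 0.011 F [ 0.2 -0.6 -2.9] t 55.55
```

```bash
python3 -m creep '[[0,-0.03,-0.0042,0,1],[0,-0.03,-0.0042,0,1],[0,-0.03,-0.0042,0,1],[0,-0.03,-0.0042,0,1],[0,-0.028,-0.0042,0,1],[0,0,0,0,1],[0,0,0,0,1]]'; python3 -m creep '[[-0.05,0,0,0,1],[-0.08,0,0,0,1],[-0.08,0,0,1,1],[0,0,0,1,1],[0,0,0,1,1],[0,0,0,1,1],[0,0,0,1,1],[0,0,0,1,1],[0,0,0,0.25,1],[0,0,0,0,1]]'; python3 -c "
from h import *
go(.6026,-.0773,.28,-.025)"
```

```text
t: 56.42
tcp_pos: [0.4928, 0.3348, 0.1757]
eef_rot: [0.757, 1.435, -0.756]
ft_force: [-0.0, 0.2, -1.9]
finger_gap: 0.011
t: 57.68
tcp_pos: [0.4924, 0.3347, 0.2806]
eef_rot: [1.226, 1.198, -1.226]
ft_force: [-0.2, -0.0, -2.8]
finger_gap: 0.011
before turn rows units [0.0011 0.2396 0.8186] n>= 7.0
after turn rows units [0.0011 0.241  0.8182] n>= 7.0
turn 0.017 tilt x [ 0.e+00  1.e-04 -1.e+00] psi -0.023 pos [0.4924 0.3347 0.2806] q6 [-0.36  -0.852] gap 0.011 F [-0.2 -0.  -2.8] t 57.67
```

```bash
python3 -m creep '[[0,0.015,0.05,0,1],[0,0.03,0.1,0,1],[0,0.03,0.1,0,1],[0,0.03,0.1,0,1],[0,0.03,0.1,0,1],[0,0.03,0.1,0,1],[0,0.03,0.1,0,1],[0,0.03,0.1,0,1],[0,0.0155,0.0685,0,1],[0,0,0,0,1]]'; python3 -m creep '[[0,0,0,0,1],[0.09,0,0,0,1],[0.08,0,0,0,1],[0.06,0,0,0,1],[0.03,0,0,0,1],[0.02,0,0,0,1],[0,0,0,0,1],[0,0,0,0,1],[0,0,0,0,1]]'; python3 - <<'E'
from h import *
go(.6026,-.0773,.1195,-.025)
s=shot('top'); crop(s[0],(320,60,440,200),5,'t17.png')
rects((.55,.75,-.125,-.0),.06,.11,shotd=s,minn=30)
E
```

```text
t: 58.92
tcp_pos: [0.6025, -0.0821, 0.2803]
eef_rot: [1.229, 1.194, -1.232]
ft_force: [-0.7, 0.1, -2.4]
finger_gap: 0.0109
t: 60.05
tcp_pos: [0.6029, -0.0777, 0.1416]
eef_rot: [1.228, 1.196, -1.226]
ft_force: [-0.2, -0.9, -1.9]
finger_gap: 0.0108
before turn rows units [ 0.0442 -0.0007 -0.0007] n>= 1.0
after turn rows units [ 0.0442 -0.0007 -0.0007] n>= 1.0
turn 0.001 tilt x [ 1.7e-03 -2.0e-04 -1.0e+00] psi -0.025 pos [ 0.6029 -0.0777  0.1416] q6 [ 0.236 -0.118] gap 0.0108 F [-0.2 -0.9 -1.9] t 60.05
px [348.1 110. ] n 98 mean [ 0.7309 -0.0465  0.0858] rect c 0.7302 -0.044 w,h 47.1 18.5 w-axis 1.078
px [354.4 156.8] n 198 mean [ 0.5966 -0.0662  0.0795] rect c 0.604 -0.0774 w,h 55.1 52.6 w-axis 0.003
```

View pics/t17.png

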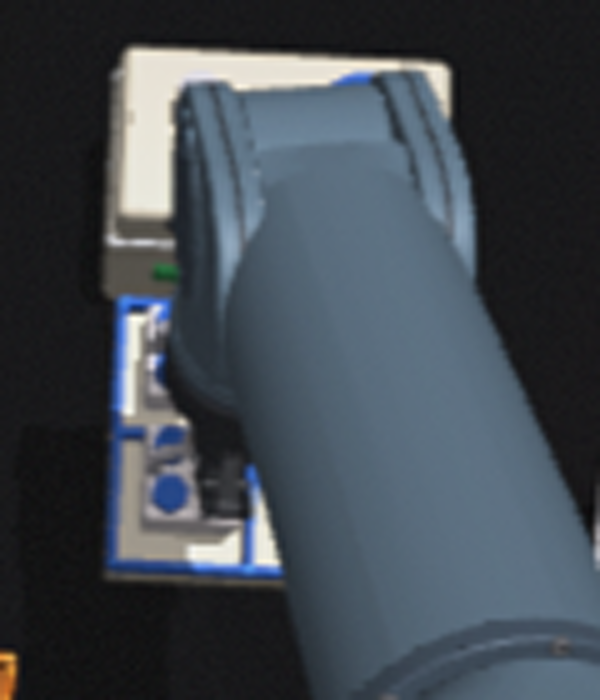

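The cup is centred over its bay (0.604,-0.0774), so I lower it.

```bash
python3 -m creep '[[0.015,0,-0.001,0,1],[0.015,0,0,0,1],[0.008,0,0,0,1],[0.004,0,0,0,1],[0,0,0,0,1],[0,0,0,0,1]]'; python3 -c "
from h import *
go(.6026,-.0773,.1193,-.025)"
```

```text
t: 60.85
tcp_pos: [0.6022, -0.077, 0.12]
eef_rot: [1.227, 1.198, -1.228]
ft_force: [-2.5, 0.0, 4.7]
finger_gap: 0.0108
before turn rows units [0.0013 0.0009 0.0005] n>= 1.0
after turn rows units [0.0013 0.0009 0.0005] n>= 1.0
turn 0.001 tilt x [-3.e-04 -0.e+00 -1.e+00] psi -0.025 pos [ 0.6022 -0.077   0.12  ] q6 [ 0.231 -0.127] gap 0.0108 F [-2.5  0.   4.7] t 60.85
```

```bash
python3 -m creep '[[0,0,0,0,0.2],[0,0,0,0,0.2],[0,0,0,0,0.2],[-0.05,0,0,0,0.2],[-0.1,0,0,0,0.2],[-0.1,0,0,0,0.2],[-0.03,0,0,0,0.2],[0,0,0,0,0.2]]'; python3 - <<'E'
from h import *
go(.521,-.3336,.26,-.513)
s=shot('top'); crop(s[0],(160,60,560,290),2,'t18.png')
s=shot('scene'); crop(s[0],(120,100,500,320),2,'s18.png')
E
```

```text
t: 61.85
tcp_pos: [0.6027, -0.0771, 0.2601]
eef_rot: [1.228, 1.196, -1.226]
ft_force: [-0.4, 1.3, -0.8]
finger_gap: 0.034
before turn rows units [ 1.000e-04 -1.505e-01  5.169e-01] n>= 5.0
after turn rows units [1.000e-04 1.094e-01 5.271e-01] n>= 5.0
turn 4.881 tilt x [ 1.5e-03 -3.0e-04 -1.0e+00] psi -0.025 pos [ 0.6027 -0.0771  0.2601] q6 [ 0.254 -0.081] gap 0.034 F [-0.4  1.3 -0.8] t 61.85
```

View pics/t18.png

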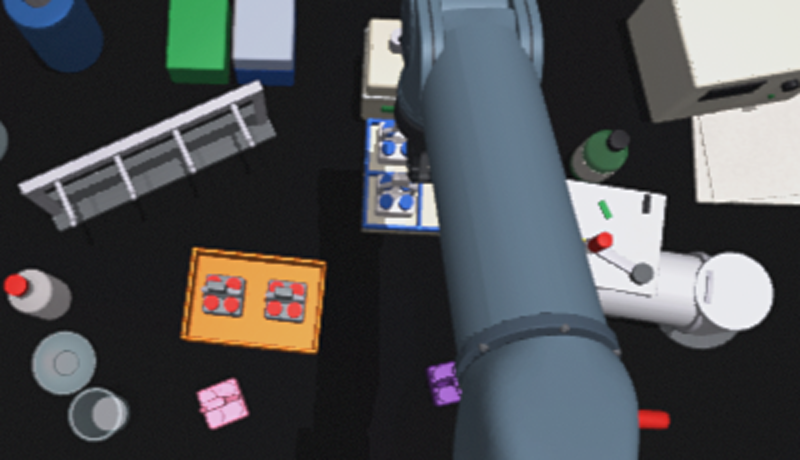

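View pics/s18.png

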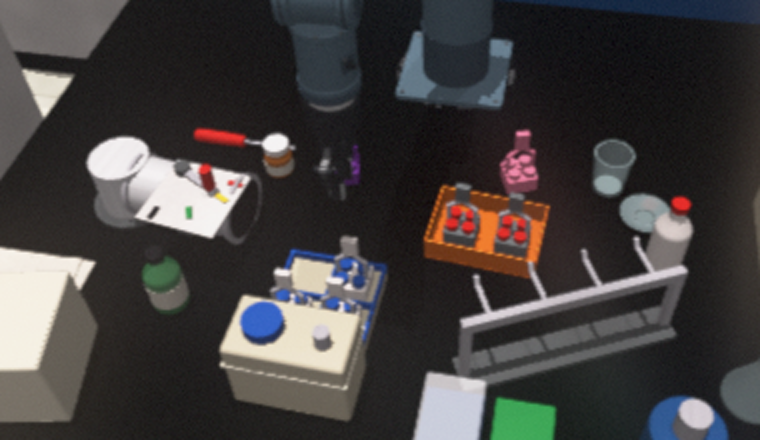

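All five carriers are in place and the hooks are empty; the fourth fresh carrier was absent. Now I'll return the lever.

```bash
python3 -m creep '[[0,-0.025,0.086,0,-1],[0,-0.025,0.086,0,-1],[0,-0.025,0.086,0,-1],[0,-0.025,0.086,0,-1],[0,-0.025,0.086,0,-1],[0,-0.0255,0.087,0,-1],[0,0,0,1,-1],[0,0,0,1,-1],[0,0,0,1,-1],[0,0,0,1,-1]]'; python3 -m creep '[[0,0,0,0.75,-1],[0,0,0,0,-1],[0,0,0,0,-1]]'; python3 -c "
from h import *
go(.5209,-.3336,.138,-.5)
lever('w19')
s=shot('top'); crop(s[0],(240,60,420,260),4,'t19.png')"
```

```text
t: 63.2
tcp_pos: [0.5196, -0.3331, 0.2572]
eef_rot: [1.516, 0.979, -1.52]
ft_force: [0.6, 0.2, -0.4]
finger_gap: 0.0852
t: 63.58
tcp_pos: [0.5202, -0.3333, 0.2585]
eef_rot: [1.565, 0.933, -1.567]
ft_force: [-0.3, -0.3, -0.3]
finger_gap: 0.0853
before turn rows units [ 0.241   0.002  -0.0003] n>= 2.0
after turn rows units [ 0.241   0.002  -0.0003] n>= 2.0
turn 0.018 tilt x [-1.7e-03  9.0e-04 -1.0e+00] psi -0.498 pos [ 0.5202 -0.3333  0.2585] q6 [ 0.568 -0.041] gap 0.0853 F [-0.3 -0.3 -0.3] t 63.58
knob 386 [ 0.52035059 -0.33167323  0.16945853] ang 1.235828499514818 r 0.07602867457561614
```

View pics/w19.png

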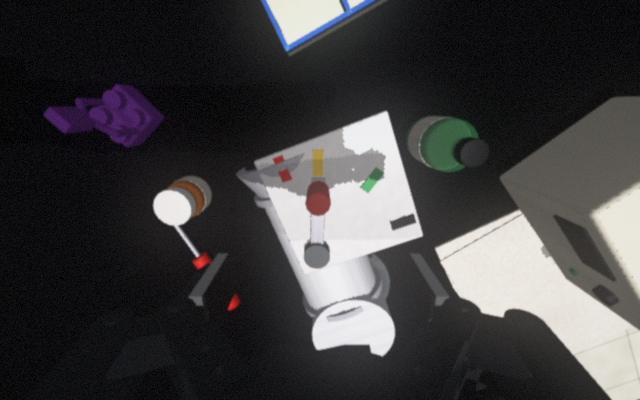

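View pics/t19.png

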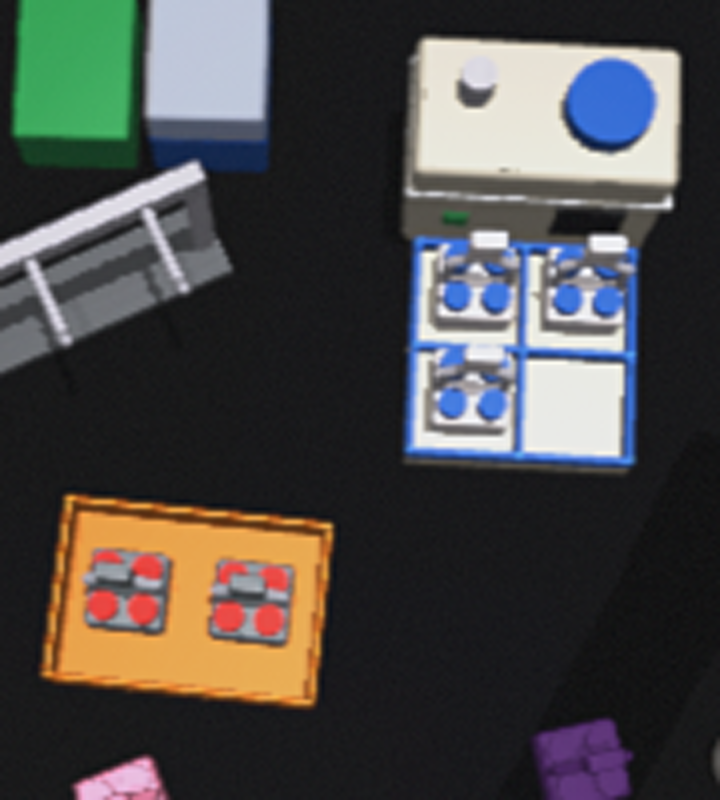

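Three whites stand upright in separate bays, two greys stand in the tub, and the lever still points at yellow. Descending onto the knob.

```bash
python3 -m creep '[[0.1,0.002,-0.002,0,-1],[0.1,0,0,0,-1],[0.036,0,0,0,-1],[0,0,0,0,-1],[0,0,0,0,-1],[0,0,0,0,-1]]'; python3 -c "
from h import *
go(.521,-.333,.138,-.5)"
```

```text
t: 64.42
tcp_pos: [0.5231, -0.3339, 0.1436]
eef_rot: [1.568, 0.927, -1.565]
ft_force: [-1.0, -0.3, 0.1]
finger_gap: 0.0852
before turn rows units [ 0.0111 -0.0046  0.0005] n>= 1.0
after turn rows units [ 0.0111 -0.0046  0.0005] n>= 1.0
turn 0.002 tilt x [ 0.0028 -0.0016 -1.    ] psi -0.5 pos [ 0.5231 -0.3339  0.1436] q6 [ 0.563 -0.059] gap 0.0852 F [-1.  -0.3  0.1] t 64.42
```

```bash
python3 -m creep '[[0.006,-0.002,0,0,-1],[0,0,0,0,-1],[0,0,0,0,1],[0,0,0,0,1],[0,0,0,0,1],[0,0,0,0,1],[0,0,0,0,1],[0,0,0,0,1]]'; python3 -m creep '[[0,0.0144,0.0007,1,1],[0,0.0144,0.0007,1,1],[0,0.0144,0.0007,1,1],[0,0.0144,0.0007,1,1],[0,0.0144,0.0007,1,1],[0,0.0144,0.0007,1,1],[0,0,0,0,1],[0,0,0,0,1]]'; python3 -c "
from h import *
go(.5506,-.3669,.138,-1.1)"
```

```text
t: 65.42
tcp_pos: [0.5211, -0.3327, 0.1388]
eef_rot: [1.567, 0.93, -1.567]
ft_force: [-1.4, 0.5, 3.5]
finger_gap: 0.0204
t: 66.42
tcp_pos: [0.55, -0.3647, 0.1388]
eef_rot: [1.957, 0.469, -1.959]
ft_force: [-3.9, -4.0, 3.1]
finger_gap: 0.0206
before turn rows units [0.0016 0.0045 0.001 ] n>= 1.0
after turn rows units [0.0016 0.0045 0.001 ] n>= 1.0
turn 0.014 tilt x [-6.0e-04 -1.9e-03 -1.0e+00] psi -1.099 pos [ 0.55   -0.3647  0.1388] q6 [ 0.476 -0.548] gap 0.0206 F [-3.9 -4.   3.1] t 66.42
```

```bash
python3 -m creep '[[0,0,0,0,1],[0,0,0,0,-1],[0,0,0,0,-1],[0,0,0,0,-1],[0,0,0,0,-1]]'; python3 -c "
from h import *
go(.5506,-.3669,.138,-1.1)
lever('w20')"
```

```text
t: 67.05
tcp_pos: [0.5511, -0.3629, 0.1386]
eef_rot: [1.959, 0.471, -1.958]
ft_force: [0.0, -0.3, -0.8]
finger_gap: 0.0848
before turn rows units [0.0012 0.0067 0.0045] n>= 1.0
after turn rows units [0.0012 0.0067 0.0045] n>= 1.0
turn 0.009 tilt x [ 2.e-04  3.e-04 -1.e+00] psi -1.099 pos [ 0.5511 -0.3629  0.1386] q6 [ 0.475 -0.55 ] gap 0.0848 F [ 0.  -0.3 -0.8] t 67.05
knob 1557 [ 0.54983229 -0.36383162  0.16848003] ang 0.6421845079886667 r 0.07274645700471775
```

View pics/w20.png

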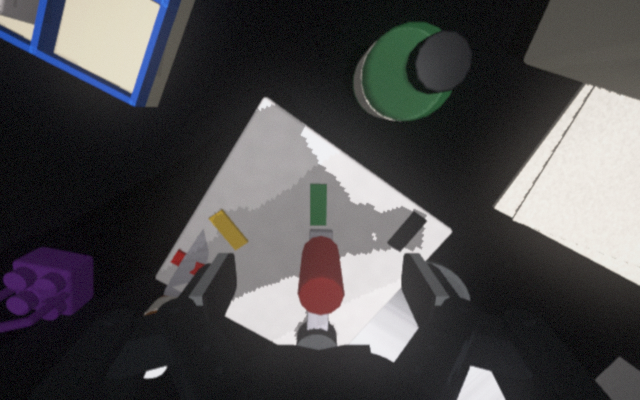

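The mark is at col 318, the tip at 320 and the pin at 317, so the lever is on green. I'll withdraw and check from above.

```bash
python3 -m creep '[[-0.1,0,0,0,-1],[-0.1,0,0,0,-1],[-0.04,-0.05,0,0,-1],[0,-0.1,0,0,-1],[0,-0.1,0,0,-1],[0,-0.1,0,0,-1],[0,-0.1,0.05,0,-1],[0,0,0.05,0,-1],[0,0,0,0,-1],[0,0,0,0,-1]]'; python3 - <<'E'
from h import *
go(.45,-.1,.25,-1.1)
s=shot('top'); cv2.imwrite('pics/t21.png',s[0][:,:,::-1]); p,d,X,W,c=s
crop(p,(420,120,560,240),5,'lev21.png')
hsv=cv2.cvtColor(p,cv2.COLOR_RGB2HSV).astype(int); H,S,V=hsv[...,0],hsv[...,1],hsv[...,2]
m=(S>120)&((H<8)|(H>172))&(X[...,2]>.164)&(X[...,0]>.47)&(X[...,0]<.6)&(X[...,1]<-.28)&(X[...,1]>-.45)
v,u=np.nonzero(m); K=at_z(c,W,u.mean(),v.mean(),.171); print(len(u),K, np.arctan2(K[1]+.3985,K[0]-.4855)+.14)
E
```

```text
t: 68.35
tcp_pos: [0.4052, -0.1855, 0.259]
eef_rot: [1.96, 0.47, -1.958]
ft_force: [-0.3, -0.1, -0.4]
finger_gap: 0.0855
before turn rows units [ 0.018  -0.1116 -0.1574] n>= 2.0
after turn rows units [ 0.018  -0.1117 -0.1574] n>= 2.0
turn 0.002 tilt x [ 1.3e-03 -1.0e-04 -1.0e+00] psi -1.1 pos [ 0.4052 -0.1855  0.259 ] q6 [ 0.306 -0.767] gap 0.0855 F [-0.3 -0.1 -0.4] t 68.35
33 [ 0.55209816 -0.36666551  0.171     ] 0.5859001968157331
```

View pics/t21.png

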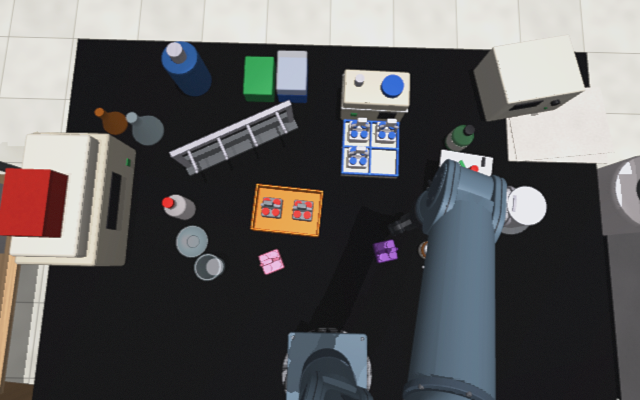

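View pics/lev21.png

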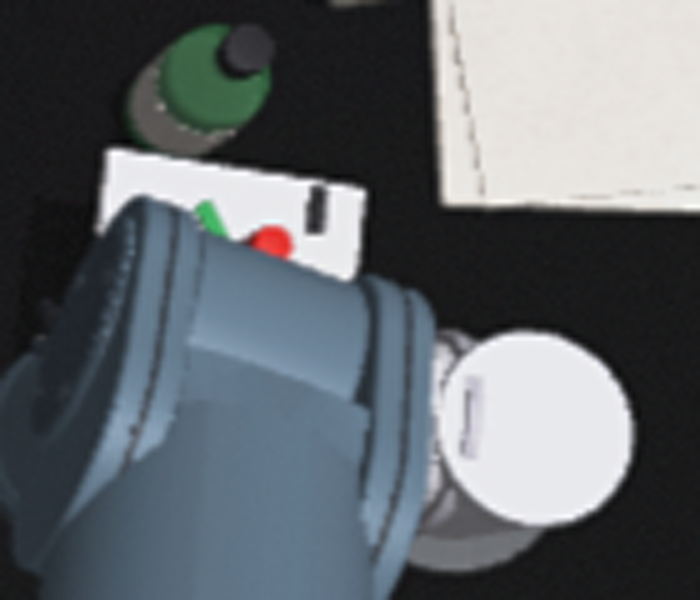

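The arm partly hides the plate. I'll move further left for one clear check, at height and touching nothing.

```bash
python3 -m creep '[[-0.02,-0.09,-0.05,0,-1],[0,-0.1,-0.05,0,-1],[0,-0.1,-0.05,0,-1],[0,-0.05,0,0,-1],[0,0,0,0,-1],[0,0,0,0,-1]]'; python3 - <<'E'
from h import *
go(.45,-.1,.25,-1.1)
s=shot('top'); p,d,X,W,c=s
crop(p,(420,120,560,240),5,'lev22.png')
hsv=cv2.cvtColor(p,cv2.COLOR_RGB2HSV).astype(int); H,S,V=hsv[...,0],hsv[...,1],hsv[...,2]
m=(S>120)&((H<8)|(H>172))&(X[...,2]>.164)&(X[...,0]>.47)&(X[...,0]<.6)&(X[...,1]<-.28)&(X[...,1]>-.45)
v,u=np.nonzero(m); K=at_z(c,W,u.mean(),v.mean(),.171); print(len(u),K, np.arctan2(K[1]+.3985,K[0]-.4855)+.14)
E
```

```text
t: 69.15
tcp_pos: [0.3946, -0.0006, 0.2686]
eef_rot: [1.96, 0.469, -1.959]
ft_force: [0.6, 0.8, 0.9]
finger_gap: 0.0856
before turn rows units [ 0.0373  0.2275 -0.0086] n>= 2.0
after turn rows units [ 0.0373  0.2275 -0.0085] n>= 2.0
turn -0.005 tilt x [ 3.e-04 -1.e-04 -1.e+00] psi -1.1 pos [ 0.3946 -0.0006  0.2686] q6 [ 0.045 -1.223] gap 0.0856 F [0.6 0.8 0.9] t 69.15
47 [ 0.54889135 -0.36543327  0.171     ] 0.6208002417471561
```

View pics/lev22.png

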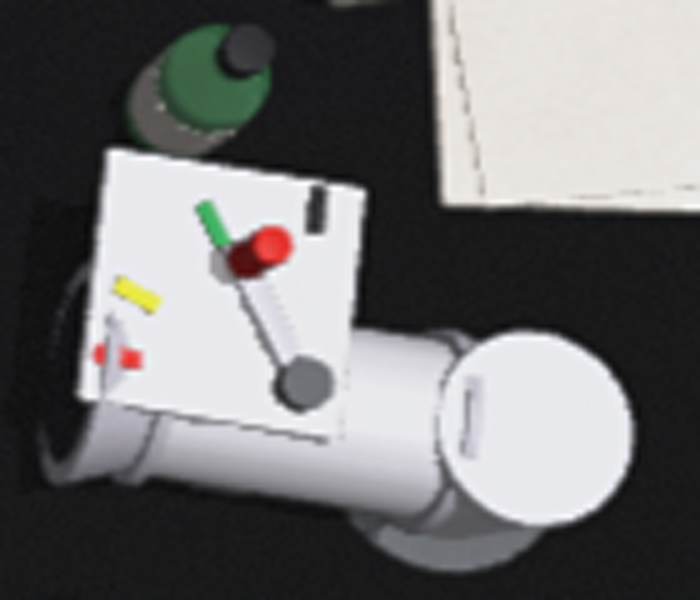

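The lever points at the green mark, reading about 0.62. Handing in.

```bash
python3 - <<'E'
from h import *
s=shot('scene'); crop(s[0],(120,100,500,320),2,'s23.png')
E
```

```text
(no output)
```

View pics/s23.png

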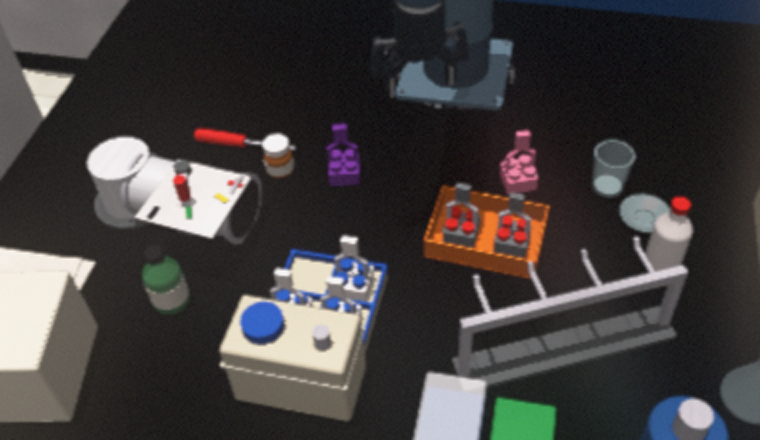

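The final scene view shows the tub with its two grey carriers at crop (460-515,235), three whites in the tray, empty hooks, and the lever on green.

```bash
python3 -c "
from cell import workorder
print(workorder.close_job())"
```

```text
the job is handed in; nothing more can be done
None
```

The job is done and handed in at about 69 s of the 210 s allowed.

- **Order of work:** I swung the lever to yellow first, then stood both grey carriers in the tub. I lifted the three white carriers off their hooks into three separate bays; the fourth hook was empty from the start. Last, I swung the lever back to green.
- **First lever swing:** It overshot yellow by about 0.06–0.09 rad because the knob slipped in the grip. I regripped and corrected it before touching any carrier. Afterwards the tip, pin and yellow mark lined up in the wrist view.
- **Last checks:** All five carriers stand upright, and the pink and purple look-alikes and the other bench items look untouched. The lever reads about 0.62 rad from the top camera against the 0.6 green mark.
- **Disagreements:** The wrist camera's fit read 0.64 rad for the final lever position, and the two cameras generally differed by 2–5 mm in y. I saw no sign of the tub or a grey carrier being knocked aside.

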